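Tighten the tray of the tube mixer and set its speed

ROBOT

A 7-joint arm with a two-finger parallel gripper is mounted at the origin on the work surface. World frame = base frame: x ahead of the robot, y to its left, z up, the work surface at z = 0. Lengths are in mm, angles in rad, forces in N, time in s.
With the tool pointing down it reaches from about 425 to 950 mm from the base axis. Payload 4.7 kg.
Tool frame: the origin (TCP) lies midway between the tips of the shut fingers; the grasp point (between the pads) lies 19 mm behind it (robot.hold_point_z is the z of the grasp point in the tool frame, in mm); z points along the fingers, y is the line along which they close (so a half turn about z gives the same grasp; the last joint's range is limited). The gripper opens to 85 mm and grips with 20 to 120 N. Pads are 22 mm wide; open, the fingers measure 114 mm over their backs; the gripper's body (76 mm by 85 mm) begins 54 mm behind the grasp point. The pads swing forward as they close: fully open they stand 13 mm farther back than shut.
Start: joints at [1.146, 0.469, -0.049, 1.532, 0.024, 1.141, -0.082], TCP at [260.291, -622.814, 231.335] pointing down, gripper open.
Joint ranges: [-2.59, 2.59], [-0.33, 1.99], [-1.39, 1.29], [0.1, 2.45], [-1.04, 4.18], [0.21, 1.99], [-2.66, 2.66]. Speed limits (rad/s): [2.57, 2.57, 3.14, 3.14, 3.14, 3.14, 3.14].

INTERFACE

Orientations are given as [roll, pitch, yaw] about the fixed x, y, z axes, in that order (R = Rz(yaw) Ry(pitch) Rx(roll)).
In Python, from cell import robot gives the robot as it stands.
- The arm moves only by the shell command python3 drive.py 'ROWS' [FORCE]. ROWS is a JSON list that holds a single list of rows (three levels of brackets), with 1 to 8 rows, each of 5 numbers: the opening from 0.0 (shut) to 1.0 (fully open), then dx, dy, dz in cm, then a turn about the tool's z in units of 0.25 rad; each row shifts and turns the commanded pose from where the row before left it, along the tool's axes as they then stand; what a row does not reach is not made up. A row lasts 1/12 s, in which the tool goes at most 41.7 mm and 0.125 rad, less where a joint would pass 70% of its speed; a pose out of reach is approached as far as the arm can. The fingers move at their own pace and stop on an object; FORCE is the grip in N (left out, the last holds). Time passes only in rows, so rows that do not move let the fingers close. It prints the time, the measured TCP pose, the force, the opening and the grip force at its end. Input that does not fit is refused with a message, and nothing moves.
- robot.observe(): the state, without advancing time (a new reading comes with each control period).
- robot.grab_frame(name): name is "scene" or "top" or "wrist"; returns (picture, depth): 420x560x3 uint8, red, green, blue; 420x560 float32, mm along the optical axis (not along the pixel's ray), 0 where there is no reading.
- robot.camera_info(name): a dict with "fx", "fy", "cx", "cy" (pixels), "R" (3x3) and "t" (3): a world point X has camera coordinates R X + t. Camera axes: x right, y down, z forward; pixel columns grow to the right and rows downward; lengths in mm; the calibration is good to about 2 mm. A picture is of the moment at which its call begins: read the wrist's pose just before it. camera_info takes no time and is no camera call; for the wrist camera it gives the pose at the moment of the call.
- robot.sign_off(): hands the job in; it is judged then, once.
The state is a dict: "time": time; "joint_positions": joint angles; "joint_vel": joint speeds; "joint_torque": joint torques, N m; "tool_pos": TCP position; "eef_rot": TCP orientation; "force": force on the tool from outside, world axes, zero at the start; "ft_torque": the same for the moment, N m; "opening": opening from 0.0 (shut) to 1.0 (fully open); "gripper_force": force on a finger pad.
Only numpy, scipy, OpenCV 4.12 (cv2) and the standard library are available. Lean on these libraries where they do the work, as an engineer would, in place of code of your own. Each camera call takes 0.05 s, during which the arm holds its last target. There are 200 camera calls.

TASK

The tray of the blood-tube mixer has just been changed and its hub screw is still loose: take the larger T-handle hex key from its stand, push it fully home in the recessed screw in the middle of the tray, and only then turn it clockwise until the screw is tight at its stop. Put the key back in the empty hole of the stand and let it hang there. Then set the mixer's speed selector to the two-dot mark, leaving the other things where they are.

Things in the scene. Friction and masses are not known exactly. Their poses are not given: they have to be found in the camera images.
- key14: The larger of two T-handle hex keys, 0.22 kg, hanging in one of the stand's two holes. Origin: centre of the hex tip; z points up to the handle. Steel hexagon 14 mm across flats from z = 4 to 100 mm, x square to a flat; lowest 4 mm: a round lead, tapering to 8 mm; round flange 34 mm across, z = 100 to 104 mm, rests on the stand; neck 15 mm across up to z = 118 mm; then the handle bar.
- key14_bar (a point): Centre of the larger key's black crossbar handle, 130 mm above its tip; axes as the key's. The bar is 84 mm long (along x), 16 mm thick (along y), 24 mm high.
- key8: The smaller T-handle hex key, not needed, in the other hole of the stand (which hole is which varies). Same build: hexagon 8 mm across flats, flange at z = 100 mm, crossbar 62 x 13 x 24 mm centred at z = 130 mm. Origin at its tip, z up. Leave it in its hole.
- stand: Fixed aluminium sheet bracket for the keys: top plate 70 (x) x 180 (y) mm, 5 mm thick, its upper face 112 mm above the counter. Origin: centre of its underside on the counter, z up. A key hangs with its flange on the plate, its shaft through a hole, its tip then 12 mm above the counter.
- stand_hole0 (a point): Centre of one round through hole (23 mm across) of the stand, at the upper face of the plate, at y = -42 mm of the stand.
- stand_hole1 (a point): Centre of the other hole, the same, at y = +42 mm of the stand. The holes are 84 mm apart.
- mixer: Fixed white tube mixer, 300 (x) x 280 (y) mm; origin: centre of its underside, z up; front to -x, roughly to the robot. In front a control ledge (x = -150 to -70 mm, 60 mm high) with the selector at x = -112, y = 0. Behind it the tray (x = -62 to 142 mm, rim 110 mm high); at its centre (x = 40, y = 0) the hub boss, 54 mm across, rim 116 mm high, bore 36 mm, the screw's head 6 mm down in it.
- hub_socket (a point): Centre of the floor of the hex socket in the hub screw, 98 mm above the counter. z up; turns with the screw; x square to a flat: the key fits when its yaw equals this yaw or differs by a multiple of 60 degrees (within about 8; if it catches at the mouth, a slight turn lets it drop in). Socket 15 mm across flats, 12 mm deep (mouth at z = +12 mm); fully home = tip on the floor.
- hub_screw (a joint): Angle of the hub screw in rad; grows as it is turned clockwise seen from above. It starts between 0.55 and 0.95 and is tight at its hard stop, 1.6. Turning it takes about 0.12 N m; it stays where it is left. The key has up to about 0.2 rad of play either way in the socket.
- speed_knob (a joint): Angle of the speed selector in rad; grows as it turns clockwise seen from above. Four detents 0.628 rad apart: 0 = off (a hollow ring, where it starts), 0.628 = one dot, 1.257 = two dots, 1.885 = three dots (hard stop). It snaps to the nearest detent when let go; passing from one to the next takes about 0.1 N m.
- knob_top (a point): Centre of the selector's top face, on its axis, 93.5 mm above the counter; z up, turns with the knob, x along the grip bar to its pointer end (white line). Bar 42 mm long, 13 mm thick (along y), 24 mm high, on a skirt 46 mm across whose top is 24 mm below this point. Marks lie 32 mm from the axis; at off the pointer stands at yaw +54 degrees in the mixer's frame.
- bottle: White plastic bottle with blue label, 64 mm across, 170 mm high, standing to the right; bystander. Origin: centre of its underside.
- tape_roll: Roll of paper tape lying flat, 64 mm across, 25 mm high; bystander. Origin: centre of its underside.

How it is judged (in metres and radians):
On the way, in this order (a step that is already met when the one before it is completed fails the run):
1. the larger key is fully home in the socket of the hub screw, the screw not yet tightened (z of key14 in the frame of hub_socket below 0.003 m and horizontal distance between key14 and hub_socket below 0.003 m and angle between the z axis of key14 and the z axis of hub_socket, either way round below 0.1 rad and value of joint hub_screw below 1.1 rad), for 0.2 s.
2. the screw is tight at its stop, turned with the key fully home (value of joint hub_screw above 1.5 rad and z of key14 in the frame of hub_socket below 0.003 m and horizontal distance between key14 and hub_socket below 0.003 m and angle between the z axis of key14 and the z axis of hub_socket, either way round below 0.1 rad), for 0.1 s.
3. the larger key is back in a hole of the stand, hanging on its flange, let go (z of key14 in the frame of stand between 0.008 and 0.016 m and angle between key14's own z axis and vertical below 0.08 rad and (horizontal distance between key14 and stand_hole0 below 0.008 m or horizontal distance between key14 and stand_hole1 below 0.008 m) and value of joint hub_screw above 1.5 rad and contact force between the fingers and key14 below 0.2 N), for 0.3 s.
4. the speed selector stands at the two-dot mark (value of joint speed_knob between 1.13664 and 1.37664 rad), for 0.2 s.
At the end, for the whole second after the job is handed in: The hub screw is tight (past 1.5 rad, stop at 1.6), the larger key hangs at rest upright (within 0.08 rad, flange within 4 mm of the plate, axis within 8 mm of a hole's centre) in a hole of the stand, and the speed selector rests at the two-dot detent (1.257 within 0.12 rad) (all of step 4 and value of joint hub_screw above 1.5 rad and z of key14 in the frame of stand between 0.008 and 0.016 m and angle between key14's own z axis and vertical below 0.08 rad and (horizontal distance between key14 and stand_hole0 below 0.008 m or horizontal distance between key14 and stand_hole1 below 0.008 m) and linear speed of key14 below 0.02 m/s and velocity of joint speed_knob between -0.1 and 0.1 rad/s); the robot touches nothing.
It fails at once if the smaller key is taken from its hole or shoved about (distance of key8 from where it was at the start of the episode above 0.02 m or angle between key8's own z axis and vertical above 0.3 rad).
It fails at once if the bottle is moved or tipped (distance of bottle from where it was at the start of the episode above 0.03 m or angle between bottle's own z axis and vertical above 0.3 rad).
It fails at once if the tape roll is moved (distance of tape_roll from where it was at the start of the episode above 0.03 m).
It also fails if it takes over 72 s, if anything falls off the work surface, if the arm or the gripper's body presses on something with over 40 N, if the wrist force passes 120 N, or if a joint passes its speed limit or range.

## Working session

There is one attempt and no reset: what is moved stays moved. The work goes in short steps, Python scripts to look and compute and a shell command to move; the robot and the scene stay as the last step left them, time stands still between calls to the robot, and variables do not carry over. Pictures are saved under pics/ and viewed, at most 10 in all, crops included, and the job is handed in when it is done.

```bash
ls; mkdir -p pics; cat > h.py <<'E'
import numpy as np, cv2
from cell import robot
def grab(n):
    ci=robot.camera_info(n); im,d=robot.grab_frame(n); return im,d,ci
def ray(ci,u,v):
    R=np.array(ci["R"]);t=np.array(ci["t"])
    o=-R.T@t; d=R.T@np.array([(u-ci["cx"])/ci["fx"],(v-ci["cy"])/ci["fy"],1]); return o,d
def onplane(ci,u,v,z):
    o,d=ray(ci,u,v); return o+d*(z-o[2])/d[2]
def proj(ci,X):
    c=np.array(ci["R"])@np.array(X)+np.array(ci["t"]); return [ci["fx"]*c[0]/c[2]+ci["cx"],ci["fy"]*c[1]/c[2]+ci["cy"]]
def pts(ci,d):
    v,u=np.mgrid[:d.shape[0],:d.shape[1]]
    c=np.stack([(u-ci["cx"])/ci["fx"]*d,(v-ci["cy"])/ci["fy"]*d,d],-1)
    return (c-np.array(ci["t"]))@np.array(ci["R"])
def two(c1,p1,c2,p2):
    o1,d1=ray(c1,*p1);o2,d2=ray(c2,*p2)
    s=np.linalg.lstsq(np.stack([d1,-d2],1),o2-o1,rcond=None)[0]
    a=o1+s[0]*d1;b=o2+s[1]*d2
    return (a+b)/2,np.linalg.norm(a-b)
E
python3 - <<'E'
from h import *
import pickle
D={}
for n in ("scene","top"):
    D[n]=grab(n); cv2.imwrite(f"pics/{n}0.png",cv2.resize(D[n][0][...,::-1],(800,600)))
    ci=D[n][2]; print(n,np.round(ray(ci,280,210),3))
pickle.dump(D,open("d0.pkl","wb"))
s=robot.observe();print(s)
E
```

```text
cell.py
drive.py
pics
scene [[ 1.589262e+03 -7.770560e+02  8.892420e+02]
 [-6.980000e-01  4.770000e-01 -5.340000e-01]]
top [[ 3.831750e+02 -8.683600e+01  1.107654e+03]
 [ 1.440000e-01  1.500000e-02 -9.900000e-01]]
{'time': 0.1, 'joint_positions': array([ 1.14614737,  0.4693833 , -0.04861815,  1.5335669 ,  0.0241119 ,
        1.1409748 , -0.08230909]), 'joint_vel': array([-0.00145683, -0.00014017, -0.00098319, -0.00472044, -0.00095965,
       -0.00156507,  0.0005387 ]), 'joint_torque': array([ 1.20900604e-03, -5.11511958e+01, -4.66130418e-02, -2.38390553e+01,
        1.08576013e-02,  4.34908798e-03,  1.42806641e-05]), 'tool_pos': array([ 260.03724738, -622.3437776 ,  230.35444662]), 'eef_rot': array([-3.13984741e+00,  5.95758545e-05,  3.95794433e-01]), 'force': array([ 0.10430036,  0.54979597, -0.29316589]), 'ft_torque': array([0.0040418 , 0.0074679 , 0.01950542]), 'gripper_force': 0.0, 'opening': 0.9973170713670152}
```

View pics/top0.png

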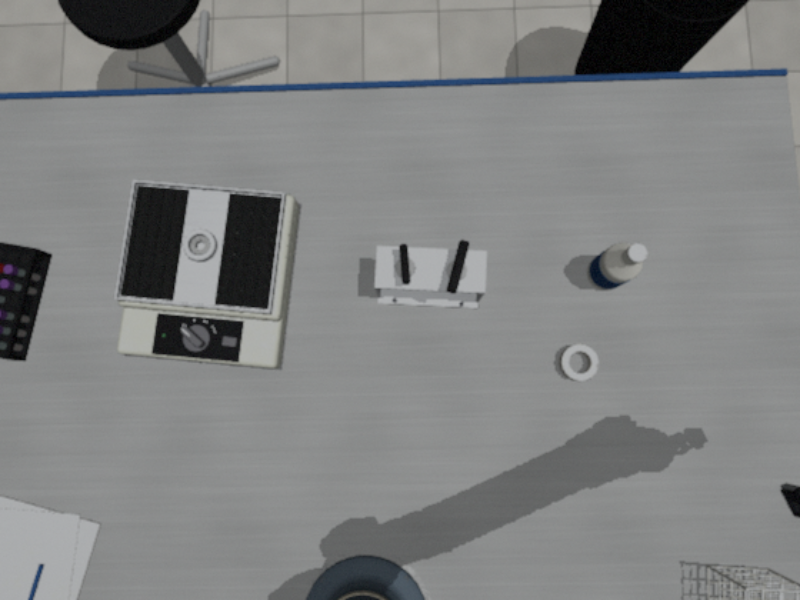

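View pics/scene0.png

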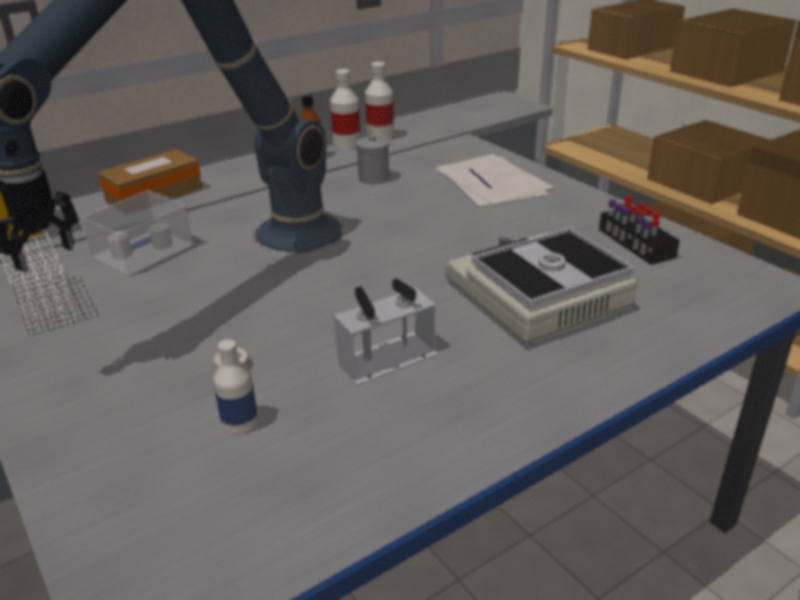

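The top view shows the mixer at left (hub near 200,245; knob near 195,337, in the 800 px picture). The stand is in the middle, with the small key at (405,264) and the larger key at (458,266). The bottle and tape roll are at right. The scene view agrees. Next I measure each of these.

```bash
python3 - <<'E'
from h import *
import pickle
D=pickle.load(open("d0.pkl","rb"))
def bars(n,zl,zh,box=None):
    im,d,ci=D[n]; P=pts(ci,d)
    m=((im.max(2)<70)&(P[...,2]>zl)&(P[...,2]<zh)&(d>0)&(P[...,0]>350)&(P[...,0]<800)&(P[...,1]<60)&(P[...,1]>-300)).astype(np.uint8)
    k,l,s,c=cv2.connectedComponentsWithStats(m)
    out=[]
    for i in range(1,k):
        if s[i,4]<25: continue
        q=P[l==i]; top=q
        vv,uu=np.where(l==i)
        r=cv2.minAreaRect(q[:,:2].astype(np.float32))
        print(n,s[i],np.round(c[i],1),"cloud mean",q.mean(0).round(1),"z",np.percentile(q[:,2],[5,50,95]).round(1),"rect",np.round(r[0],1),np.round(r[1],1),round(r[2],1))
for n in D: bars(n,125,175)
im,d,ci=D["top"];P=pts(ci,d)
# stand plate
m=((P[...,2]>103)&(P[...,2]<121)&(P[...,1]<40)&(P[...,1]>-320)&(P[...,0]>350)&(im.min(2)>110)).astype(np.uint8)
k,l,s,c=cv2.connectedComponentsWithStats(m)
for i in range(1,k):
    if s[i,4]>60:
        q=P[l==i]; print("stand",s[i],cv2.minAreaRect(q[:,:2].astype(np.float32)),np.median(q[:,2]))
# mixer & others heights
for nm,(u,v) in dict(hub=(200,245),knob=(195,337),ledge=(255,355),tray=(210,190),bottle=(635,255),tape=(593,362)).items():
    u=int(u*.7);v=int(v*.7); print(nm,P[v,u].round(1))
c2=im[110:260,75:215,::-1]; cv2.imwrite("pics/mix.png",cv2.resize(c2,None,fx=4,fy=4,interpolation=cv2.INTER_CUBIC))
E
```

```text
scene [275 195  16  16 135] [282.5 202.6] cloud mean [589.7 -84.6 144.4] z [133.2 145.1 153.4] rect [586.  -82.8] [60.5 13.8] 3.7
scene [249 201  13  23 154] [255. 212.] cloud mean [ 588.5 -170.6  147. ] z [134.2 149.5 153.4] rect [ 581.2 -167.1] [14.9 85.1] 73.0
top [313 168  15  37 227] [320.1 186.3] cloud mean [ 573.4 -162.8  153.5] z [149.3 153.8 157.4] rect [ 574.6 -163.4] [13.7 83. ] 73.6
top [280 171   7  28 132] [282.9 184.4] cloud mean [579.8 -79.9 153.3] z [150.  153.5 156.2] rect [580.6 -79.7] [61.7 10.9] 4.0
stand [ 263  172   56   33 1342] ((579.2369995117188, -96.4239501953125), (127.26693725585938, 70.922119140625), 85.8219223022461) 112.28331329102275
stand [320 175  21  31 492] ((571.4561767578125, -192.19302368164062), (43.925472259521484, 71.55086517333984), 80.28886413574219) 112.39395894067442
hub [631.5 262.  100. ]
knob [478.5 270.3  92.9]
ledge [447.8 177.8  61.8]
tray [726.4 248.3  96.8]
bottle [ 581.9 -431.1  171.5]
tape [ 426.1 -400.3   27.8]
```

View pics/mix.png

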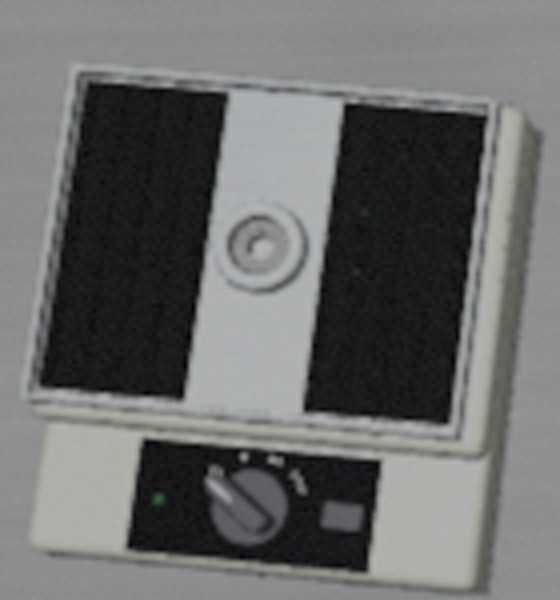

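The picture shows the hub at about (262,247) in the crop and the knob at (247,507), its white pointer up-left at the hollow ring. The heights match the text (bar top 154, plate 112, knob 93). Next I lift, turn and move toward the stand.

The manual's scale: shifts go in cm and turns go in units of 0.25 rad. Converting my numbers, -10 mm is -1, -0.125 rad is -0.5.

```bash

python3 drive.py '[[[1,0,0,-1,-0.5],[1,0,0,-1,-0.5],[1,0,0,-1,-0.5],[1,0,0,-1,-0.5],[1,0,0,-1,-0.5],[1,0,0,-1,-0.5]]]'
python3 drive.py '[[[1,0,0,-1,-0.5],[1,0,0,-1,-0.5],[1,0,0,-1,-0.5],[1,0,0,-1,-0.5],[1,0,0,-1,-0.5],[1,0,0,-1,-0.5]]]'
python3 drive.py '[[[1,2.4,3.1,0,0],[1,2.4,3.1,0,0],[1,2.4,3.1,0,0],[1,2.4,3.1,0,0],[1,2.4,3.1,0,0],[1,2.4,3.1,0,0],[1,2.4,3.1,0,0]]]'
python3 drive.py '[[[1,2.4,3.1,0,0],[1,2.4,3.1,0,0],[1,2.4,3.1,0,0],[1,2.4,3.1,0,0],[1,2.4,3.1,0,0],[1,2.4,3.1,0,0],[1,2.4,3.1,0,0],[1,0,0,0,0]]]'
python3 - <<'E'
from h import *
s=robot.observe(); print(s['joint_positions'].round(2),s['tool_pos'],s['eef_rot'])
ci=robot.camera_info("wrist"); print(ci); o,d=ray(ci,ci["cx"],ci["cy"]); print(o,d, onplane(ci,280,210,142))
E
```

```text
time: 0.6
tool_pos: [260.1, -622.5, 291.2]
eef_rot: [-3.141, -0.001, 1.152]
force: [0.2, 1.1, -0.2]
opening: 0.999
gripper_force: 0.0
time: 1.1
tool_pos: [260.0, -622.6, 351.2]
eef_rot: [-3.141, -0.001, 1.902]
force: [-0.1, 0.3, -0.1]
opening: 1.001
gripper_force: 0.0
time: 1.68
tool_pos: [412.7, -392.4, 351.0]
eef_rot: [-3.141, -0.0, 1.896]
force: [0.8, -0.1, -0.7]
opening: 1.001
gripper_force: 0.0
time: 2.35
tool_pos: [567.5, -155.8, 351.2]
eef_rot: [3.138, -0.005, 1.91]
force: [-0.3, 1.8, 0.1]
opening: 1.003
gripper_force: 0.0
[ 0.67  0.31 -0.62  1.55  0.17  1.34  0.38] [ 567.4666422  -155.75621179  351.20312077] [ 3.13764556 -0.00494669  1.90975931]
{'fx': 311.6904682013762, 'fy': 311.6904682013762, 'cx': 278.34154518776353, 'cy': 208.8575710636199, 'R': array([[ 0.94342437,  0.33154796,  0.00513944],
       [ 0.31356718, -0.89708553,  0.3113088 ],
       [ 0.10782432, -0.29208475, -0.95029491]]), 't': array([-487.0403904 , -396.2152657 ,  387.12003678])}
[541.98492414 -80.88987736 493.72661593] [ 0.10782432 -0.29208475 -0.95029491] [ 584.22852716 -189.69517188  142.        ]
```

```bash
cat > bars.py <<'E'
from h import *
def bar(im,d,ci,zl=125,zh=175):
    P=pts(ci,d)
    m=((im.max(2)<70)&(P[...,2]>zl)&(P[...,2]<zh)&(d>0)&(P[...,0]>450)&(P[...,0]<700)&(P[...,1]<0)&(P[...,1]>-300)).astype(np.uint8)
    k,l,s,c=cv2.connectedComponentsWithStats(m); out=[]
    for i in range(1,k):
        if s[i,4]<150: continue
        q=P[l==i]; zt=np.percentile(q[:,2],90)
        v,u=np.where((l==i)&(np.abs(P[...,2]-zt)<5))
        q=np.array([onplane(ci,a,b,154) for a,b in zip(u,v)])
        r=cv2.minAreaRect(q[:,:2].astype(np.float32))
        print(s[i],"ztop",zt.round(1),"rect@154",np.round(r[0],1),np.round(r[1],1),round(r[2],1))
        out.append((u.mean(),v.mean()))
    return out
E
python3 - <<'E'
from bars import *
import pickle
w=grab("wrist"); pickle.dump(w,open("w1.pkl","wb"))
cv2.imwrite("pics/w1.png",w[0][...,::-1])
a=bar(*w)
D=pickle.load(open("d0.pkl","rb")); b=bar(*D["top"])
print(a,b)
for p in a:
  for q in b:
    X,e=two(w[2],p,D["top"][2],q)
    if e<15: print("two-view",X.round(1),e.round(1))
E
```

```text
[287 108  57  26 709] ztop 154.1 rect@154 [584.6 -80.5] [61.  12.7] 3.3
[ 251  164   64   51 1136] ztop 154.0 rect@154 [ 578.4 -163. ] [16.  82.6] 73.6
[313 168  15  37 227] ztop 156.3 rect@154 [ 574.5 -163.4] [13.  81.6] 73.8
[(np.float64(314.6357142857143), np.float64(120.49428571428571)), (np.float64(282.26659856996935), np.float64(189.9223697650664))] [(np.float64(320.4), np.float64(185.94871794871796))]
two-view [ 577.6 -165.   141.7] 2.3
```

View pics/w1.png

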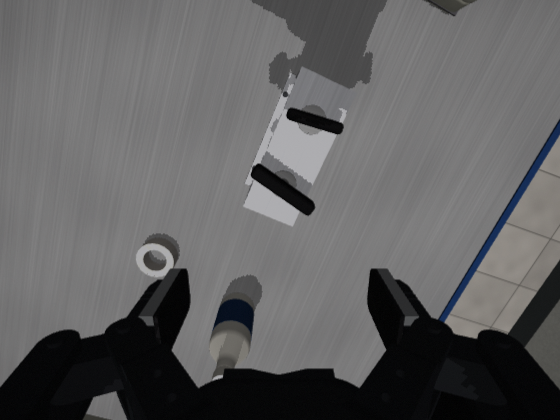

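The larger key's bar is at about (282,190) and the smaller one's at (314,120). The sizes fit: 82.6x16 and 61x12.7, tops at 154. The larger key stands at about (576.5,-163) with its bar at yaw -16.4°. Next I look at the hub.

```bash

python3 drive.py '[[[1,3.5,1.6,0,0],[1,3.5,1.6,0,0],[1,3.5,1.6,0,0],[1,3.5,1.6,0,0],[1,3.5,1.6,0,0],[1,3.5,1.6,0,0]]]'
python3 drive.py '[[[1,3.5,1.6,0,0],[1,3.5,1.6,0,0],[1,3.5,1.6,0,0],[1,3.5,1.6,0,0],[1,3.5,1.6,0,0],[1,3.5,1.6,0,0],[1,0,0,0,0],[1,0,0,0,0]]]'
python3 - <<'E'
from h import *
import pickle
w=grab("wrist"); pickle.dump(w,open("w2.pkl","wb"))
im,d,ci=w
u,v=proj(ci,[631,262,110]);print(u,v,robot.observe()['joint_positions'].round(2))
c=im[int(v)-60:int(v)+60,int(u)-60:int(u)+60,::-1]
ku,kv=proj(ci,[476,268,93]);print(ku,kv)
k=im[int(kv)-50:int(kv)+50,int(ku)-50:int(ku)+50,::-1]
cv2.imwrite("pics/w2.png",np.hstack([cv2.resize(c,(400,400),interpolation=cv2.INTER_CUBIC),cv2.resize(k,(400,400),interpolation=cv2.INTER_CUBIC)]))
E
```

```text
time: 2.9
tool_pos: [588.0, 63.8, 351.0]
eef_rot: [-3.141, 0.001, 1.893]
force: [0.3, 0.4, -0.1]
opening: 0.998
gripper_force: 0.0
time: 3.57
tool_pos: [611.3, 295.4, 350.2]
eef_rot: [-3.14, -0.0, 1.9]
force: [-1.0, -0.7, -0.0]
opening: 1.0
gripper_force: 0.0
283.46570185640724 201.8115075994766 [-0.06  0.5  -0.71  1.33  0.32  1.44 -0.43]
170.25448168294497 156.31089878409617
```

View pics/w2.png

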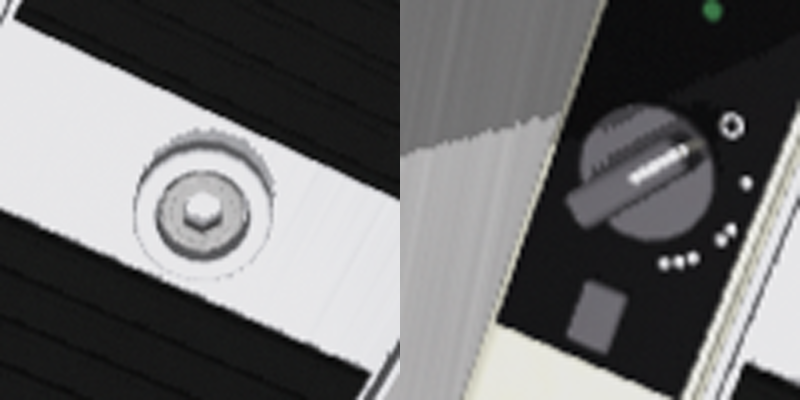

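Left half: the hub bore, with the hex socket at crop (203,210). Right half: the knob, pointer at the hollow ring, marks around it. I go closer for the socket's yaw.

```bash

python3 drive.py '[[[1,-0.8,0.2,3,0],[1,-0.8,0.2,3,0],[1,-0.8,0.2,3,0],[1,-0.8,0.2,3,0],[1,-0.6,0,1,0],[1,0,0,0,0],[1,0,0,0,0]]]'
python3 - <<'E'
from h import *
import pickle
print(robot.observe()['tool_pos'].round(1))
w=grab("wrist"); pickle.dump(w,open("w3.pkl","wb"))
im,d,ci=w
u,v=proj(ci,[631,262,110]);print(u,v)
u,v=int(u),int(v)
P=pts(ci,d); print(P[v-30:v+31:4,u,2].round(0))
c=im[v-40:v+40,u-40:u+40,::-1]
cv2.imwrite("pics/w3.png",cv2.resize(c,(560,560),interpolation=cv2.INTER_CUBIC))
E
```

```text
time: 4.2
tool_pos: [632.7, 258.4, 222.1]
eef_rot: [3.141, 0.0, 1.893]
force: [0.9, -0.0, 0.4]
opening: 1.005
gripper_force: 0.0
[632.7 258.4 222.1]
275.71276097332543 198.92151914092804
[ 99. 111. 113. 114. 109. 110. 110.  98. 101.  99. 101. 111. 111. 109.
 114. 114.]
```

View pics/w3.png

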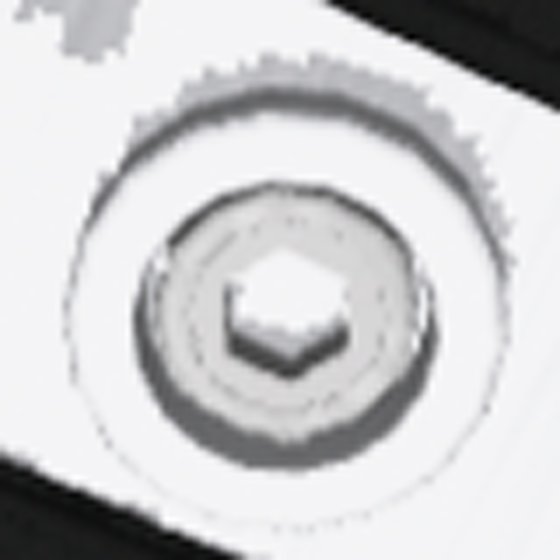

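The hex socket is sharp here: vertices near crop (288,250), (348,285), (350,340), (290,378), (230,345), (228,285), two edges nearly vertical in the picture.

```bash
python3 - <<'E'
from h import *
import pickle
im,d,ci=pickle.load(open("w3.pkl","rb"))
g=im.mean(2).astype(np.float32); u0,v0=235,158
G=cv2.resize(g[v0:v0+80,u0:u0+80],(640,640),interpolation=cv2.INTER_CUBIC)
head=np.median(G[[270,300,440,470],:][:, [225,430]]); print("head",head)
m=(np.abs(G-head)>14).astype(np.uint8)
m=cv2.morphologyEx(m,cv2.MORPH_OPEN,np.ones((7,7)))
k,l,s,c=cv2.connectedComponentsWithStats(m); i=l[345,330]; print(i,s[i],c[i])
ct=max(cv2.findContours((l==i).astype(np.uint8),0,2)[0],key=cv2.contourArea)[:,0].astype(float)
W=np.array([onplane(ci,(a+.5)/8-.5+u0,(b+.5)/8-.5+v0,110)[:2] for a,b in ct]).astype(np.float32)
h=cv2.convexHull(W)[:,0]; M=cv2.moments(h); C=np.array([M['m10'],M['m01']])/M['m00']
# resample the hull evenly
t=np.radians(np.arange(0,360,1)); R=[]
for a in t:
    n=np.array([np.cos(a),np.sin(a)]); R.append(((h-C)@n).max())   # support function
R=np.array(R); ph=np.angle((R*np.exp(-6j*t)).sum())
vert=np.degrees(-ph/6)%60; print("centre",C,"area-equiv AF",np.sqrt(M['m00']/0.866),"vertex dir",vert,"flat dir",(vert+30)%60, "widths",[round(float(R[(int(round(vert))+30+k*60)%360]+R[(int(round(vert))+210+k*60)%360]),1) for k in range(3)])
for nm,z,lo in (("bore",116,None),):
    pass
# outer boss via depth: points above 106 within 40mm (rim)
P=pts(ci,d); q=P[(np.hypot(P[...,0]-631,P[...,1]-262)<34)&(P[...,2]>114)]
print("rim med",np.median(q,0),cv2.minEnclosingCircle(q[:,:2].astype(np.float32)))
# vertices by hand
V=[(288,250),(348,285),(350,340),(290,378),(230,345),(228,285)]
X=np.array([onplane(ci,a/7+u0,b/7+v0,110)[:2] for a,b in V]); c=X.mean(0); a=np.degrees(np.arctan2(*(X-c).T[::-1])); print("hand",c,(a%60).round(1),np.hypot(*(X-c).T).round(1))
E
```

```text
head 204.49533
14 [ 263  277  139  104 9693] [331.76725472 331.26266378]
centre [631.28217986 261.94184917] area-equiv AF 11.969864825546995 vertex dir 51.35181486356413 flat dir 21.35181486356413 widths [11.1, 12.7, 14.5]
rim med [628.84054524 267.89741973 305.19220426] ((629.5504760742188, 266.08428955078125), 33.35798645019531)
hand [632.56723968 258.80882485] [49.1 45.7 54.4 49.1 47.1 51.8] [8.1 8.1 8.2 8.2 8.3 8.3]
```

```bash
python3 - <<'E'
from h import *
import pickle
D=pickle.load(open("d0.pkl","rb"))
for n,w in (("w2",pickle.load(open("w2.pkl","rb"))),("w3",pickle.load(open("w3.pkl","rb"))),("top",D["top"]),("scene",D["scene"])):
    im,d,ci=w; P=pts(ci,d); v,u=np.mgrid[:420,:560]
    m=(np.hypot(P[...,0]-631,P[...,1]-261)<34)&(P[...,2]>112.5)&(P[...,2]<121)
    q=np.array([onplane(ci,a,b,116)[:2] for a,b in zip(u[m],v[m])]).astype(np.float32)
    print(n,m.sum(),"rim z",np.median(P[m][:,2]).round(1),"encl",np.round(cv2.minEnclosingCircle(q)[0],1),round(cv2.minEnclosingCircle(q)[1],1),"bbox c",((q.max(0)+q.min(0))/2).round(1),(q.max(0)-q.min(0)).round(1))
ci=pickle.load(open("w3.pkl","rb"))[2]
print("rim",onplane(ci,288/7+235,315/7+158,116),"bore",onplane(ci,286/7+235,326/7+158,116))
ci=D["top"][2]; print("top rim",onplane(ci,140.2,171.6,116))
for u,v in ((287,247.5),): print("top bore?",onplane(ci,262/4+75,246/4+110,112))
# knob
for n,w in (("w2",pickle.load(open("w2.pkl","rb"))),("top",D["top"]),("w3",pickle.load(open("w3.pkl","rb")))):
    im,d,ci=w; P=pts(ci,d); v,u=np.mgrid[:420,:560]
    m=((np.hypot(P[...,0]-478,P[...,1]-269)<40)&(P[...,2]>86)&(P[...,2]<100)).astype(np.uint8)
    k,l,s,c=cv2.connectedComponentsWithStats(m)
    if k<2: continue
    i=1+np.argmax(s[1:,4]); q=np.array([onplane(ci,a,b,93.5)[:2] for a,b in zip(u[l==i],v[l==i])]).astype(np.float32)
    print("knob",n,s[i],np.median(P[l==i][:,2]).round(1),cv2.minAreaRect(q))
E
```

```text
w2 717 rim z 115.2 encl [631.7 260.2] 26.7 bbox c [631.7 260.2] [52.4 53.4]
w3 1657 rim z 115.2 encl [631.5 259.8] 26.6 bbox c [631.6 259.7] [52.5 52.7]
top 219 rim z 115.8 encl [627.4 257.2] 26.9 bbox c [626.5 256.6] [50.9 52.5]
scene 58 rim z 114.0 encl [636.4 254.1] 27.8 bbox c [636.4 253.2] [51.1 53.7]
rim [631.92648142 260.45508618 116.        ] bore [632.13106971 259.07372047 116.        ]
top rim [626.05650277 255.98262089 116.        ]
top bore? [627.26094853 256.65511426 112.        ]
knob w2 [161 140  32  23 336] 92.5 ((482.8709411621094, 278.1771545410156), (43.44892120361328, 12.840592384338379), 47.93739700317383)
knob top [127 229  16  15 105] 93.0 ((476.20794677734375, 274.76171875), (44.77241516113281, 13.153483390808105), 45.3758430480957)
knob w3 [ 91 106  48  36 837] 92.4 ((484.0265808105469, 277.9461975097656), (45.09032440185547, 13.559915542602539), 47.4565544128418)
```

```bash

python3 drive.py '[[[1,0,0,0,-0.48],[1,0,0,0,-0.48],[1,0,0,0,-0.48],[1,0,0,0,-0.48],[1,0,0,0,-0.48],[1,0,0,0,-0.48],[1,0,0,0,-0.48],[1,0,0,0,-0.48]]]'
cat > hub.py <<'E'
from h import *
def hub(w,z=116):
    im,d,ci=w; P=pts(ci,d); v,u=np.mgrid[:420,:560]
    m=(np.hypot(P[...,0]-631,P[...,1]-261)<34)&(P[...,2]>112.5)&(P[...,2]<121)
    q=np.array([onplane(ci,a,b,116)[:2] for a,b in zip(u[m],v[m])]).astype(np.float32)
    return np.array(cv2.minEnclosingCircle(q)[0]),cv2.minEnclosingCircle(q)[1]
E
python3 - <<'E'
from hub import *
import pickle
s=robot.observe();print(s['tool_pos'].round(1),s['eef_rot'].round(3),s['joint_positions'].round(2))
w=grab("wrist"); pickle.dump(w,open("w4.pkl","wb"))
h4,r=hub(w); h3,_=hub(pickle.load(open("w3.pkl","rb"))); print(h4,r,h3)
T=lambda y:np.array([[np.cos(y),np.sin(y)],[np.sin(y),-np.cos(y)]])
y4=s['eef_rot'][2]; A=np.block([[np.eye(2),T(1.893)],[np.eye(2),T(y4)]])
x=np.linalg.solve(A,np.r_[h3,h4]); print("true",x[:2],"bias tool",x[2:])
E
```

```text
time: 4.92
tool_pos: [632.6, 261.4, 224.5]
eef_rot: [3.139, 0.004, 2.862]
force: [-0.1, -0.6, -0.4]
opening: 1.003
gripper_force: 0.0
[632.6 261.4 224.5] [3.139 0.004 2.862] [ 0.11  0.65 -0.9   1.48  0.52  1.26  0.44]
[630.74786377 258.92175293] 26.621356964111328 [631.52587891 259.7746582 ]
true [631.94703462 258.60917942] bias tool [ 1.2388653  -0.03042529]
```

```bash

python3 drive.py '[[[1,-0.6,-3.85,0,0],[1,-0.6,-3.85,0,0],[1,-0.6,-3.85,0,0],[1,-0.6,-3.85,0,0],[1,-0.6,-3.85,0,0],[1,-0.6,-3.85,0,0]]]'
python3 drive.py '[[[1,-0.6,-3.85,0,0],[1,-0.6,-3.85,0,0],[1,-0.6,-3.85,0,0],[1,-0.6,-3.85,0,0],[1,-0.6,-3.85,0,0],[1,0,0,0,0],[1,0,0,0,0]]]'
python3 - <<'E'
from bars import *
import pickle
s=robot.observe();print(s['tool_pos'].round(1),s['eef_rot'].round(3),s['joint_positions'].round(2))
w=grab("wrist"); pickle.dump(w,open("w5.pkl","wb"))
a=bar(*w); w1=pickle.load(open("w1.pkl","rb")); b=bar(*w1)
for p in a:
  for q in b:
    X,e=two(w[2],p,w1[2],q)
    if e<10: print("two-view",X.round(1),e.round(1))
E
```

```text
time: 5.47
tool_pos: [601.7, 27.3, 223.7]
eef_rot: [3.141, 0.004, 2.854]
force: [0.5, -0.7, -0.8]
opening: 1.005
gripper_force: 0.0
time: 6.05
tool_pos: [576.2, -168.1, 222.9]
eef_rot: [-3.141, 0.003, 2.848]
force: [0.5, 0.6, 0.3]
opening: 1.002
gripper_force: 0.0
[ 576.2 -168.1  222.9] [-3.141e+00  3.000e-03  2.848e+00] [ 0.88  0.52 -0.94  1.69  0.45  1.16  1.1 ]
[ 374  151   42   84 1919] ztop 154.0 rect@154 [583.  -82.3] [61.  13.2] 2.8
[ 273  160   23  111 2379] ztop 154.1 rect@154 [ 577.  -164.2] [15.7 82.3] 73.5
[287 108  57  26 709] ztop 154.1 rect@154 [584.6 -80.5] [61.  12.7] 3.3
[ 251  164   64   51 1136] ztop 154.0 rect@154 [ 578.4 -163. ] [16.  82.6] 73.6
two-view [584.7 -80.3 146.6] 0.9
two-view [ 578.  -164.7  143.7] 1.1
```

```bash

python3 drive.py '[[[0.6,-0.1,0.4,0,0],[0.6,0,0,2.5,0],[0.6,0,0,2.5,0],[0.6,0,0,2.5,0],[0.6,0,0,1.2,0],[0.6,0,0,1.1,0],[0.6,0,0,0,0],[0.6,0,0,0,0]]]'
python3 drive.py '[[[0,0,0,0,0],[0,0,0,0,0],[0,0,0,0,0],[0,0,0,0,0],[0,0,0,0,0],[0,0,0,0,0]]]' 80
```

```text
time: 6.77
tool_pos: [578.6, -160.3, 124.0]
eef_rot: [3.141, 0.001, 2.857]
force: [0.4, -0.7, -0.1]
opening: 0.6
gripper_force: 0.0
time: 7.27
tool_pos: [578.5, -161.9, 124.7]
eef_rot: [-3.141, 0.002, 2.855]
force: [-0.9, -0.9, 5.9]
opening: 0.176
gripper_force: 78.4
```

```bash

python3 drive.py '[[[0,0,0,-1,0],[0,0,0,-2,0],[0,0,0,-3,0],[0,0,0,-3,0],[0,0,0,-3,0],[0,0,0,-3,0],[0,0,0,0,0],[0,0,0,0,0]]]'
python3 - <<'E'
from h import *
import pickle
for n in ("scene","wrist"):
    s=robot.observe();print(s['tool_pos'].round(2),s['eef_rot'].round(4),s['joint_vel'].round(3).max(),s['force'].round(1),s['opening'])
    w=grab(n); pickle.dump(w,open(f"g_{n}.pkl","wb"))
    if n=="scene": a=cv2.resize(w[0][90:270,160:360],(400,360),interpolation=cv2.INTER_CUBIC)
    else: b=cv2.resize(w[0],(480,360))
cv2.imwrite("pics/g.png",np.hstack([a,b])[:,:800,::-1])
E
```

```text
time: 7.93
tool_pos: [578.4, -160.9, 275.1]
eef_rot: [3.142, 0.003, 2.856]
force: [-0.5, 0.3, -2.3]
opening: 0.168
gripper_force: 78.5
[ 578.38 -160.88  275.05] [3.1415e+00 3.1000e-03 2.8560e+00] 0.061 [-0.5  0.3 -2.3] 0.16767526388354256
[ 577.26 -161.25  273.14] [-3.1411e+00 -5.0000e-04  2.8559e+00] 0.033 [ 0.5 -0.9 -2.8] 0.1729404134585005
```

View pics/g.png

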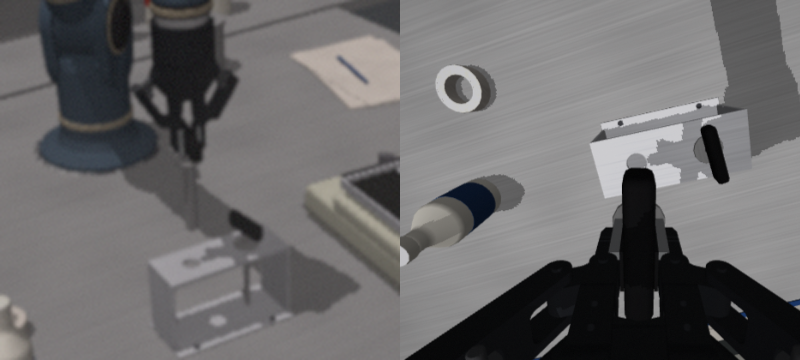

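The larger key is held upright: in the left half the shaft is clear above the plate near (190,190), and the small key is still in place. The emptied hole shows at right near (636,162). I work out the key's offset in the tool.

```bash
python3 - <<'E'
from h import *
import pickle
from scipy.spatial.transform import Rotation as Ro
im,d,ci=pickle.load(open("g_wrist.pkl","rb"))
T=np.array([577.6,-161.2,274]); R=Ro.from_euler('xyz',[np.pi,0,2.856]).as_matrix()
P=pts(ci,d); Q=(P-T)@R
m=(d>0)&(im.max(2)<70)&(abs(Q[...,1])<14)&(Q[...,2]>-40)&(Q[...,2]<0)&(Q[...,0]>8)&(Q[...,0]<60)
q=Q[m]; print(m.sum(), "bar end x",np.percentile(q[:,0],[95,98,99.5,100]).round(1),"y",np.percentile(q[:,1],[1,50,99]).round(1),"ztop",np.percentile(q[:,2],[1,5,20]).round(1))
# the top face only
t=q[q[:,2]<np.percentile(q[:,2],5)+4]; print("top end",t[:,0].max().round(1))
# hole in plate
vv,uu=np.mgrid[:420,:560]
for n in ("g_wrist","g_scene"):
    im,d,ci=pickle.load(open(n+".pkl","rb")); P=pts(ci,d)
    g=im.mean(2)
    X=np.array([579,-163,112]); u,v=proj(ci,X); print(n,u,v, g[int(v)-24:int(v)+8:3,int(u)-30:int(u)+31:4].round(0).astype(int))
    print(P[int(v)-24:int(v)+8:3,int(u)-30:int(u)+31:4,2].round(0).astype(int))
E
```

```text
4396 bar end x [41.2 41.5 41.7 41.9] y [-13.5  -0.2  13.1] ztop [-38.1 -32.9 -28.4]
top end 38.8
g_wrist 277.47516612829514 190.10164758205195 [[205 204 205 205 205 203 202 203 204 204 205 205 205 196 134 134]
 [206 205 203 203 205 205 204 205 205 205 203 203 203 201 133 130]
 [205 206 205 205 206 206 205 204 204 204 203 200 199 131 133 137]
 [205 205 206 205 205 205 204 203 200 201 202 204 205 196 135 136]
 [205 205 205 205 204 202 203 187 198 206 205 205 199 133 133 138]
 [205 204 204 206 206 202 137 139 141 165 199 133 137 138 137 136]
 [206 205 205 205 205 138 139 138 136 137 189 135 135 135 133 135]
 [205 205 204 199 196 137 139 139 138 138 159 132 135 135 135 135]
 [200 202 205 206 198 139 138 137 135 136 151 176 133 134 132 131]
 [206 205 205 204 198 136 139 138 134 133 150 195 200 184 205 206]
 [205 204 205 204 203  71  33  33  34  54  77 205 205 205 203 202]]
[[111 111 112 111 110 112 112 111 112 111 111 112 111 111 111 112]
 [112 111 112 111 112 111 111 111 112 112 111 111 112 112 111 111]
 [110 111 111 111 110 112 112 112 112 112 111 112 111 112 112 112]
 [111 111 111 112 
[... 1339 characters left out ...]
   3  -1  -1  -1 153   0  -2]
 [ -3  -4   1   0  -7  -6  -3 181 176   0  -1  -9   0 147 153  -3]
 [ -2  -2  -2  -3  -4   0  -2 173 167  -3  -3  -5  -2 137 145 150]
 [ -3  -2   0  -4  -4  -2   1  -1  -4  -4  -2  -5  -2   1 137 144]
 [  0   2  -2  -2  -2  -2  -1   1  -4  -3  -7   2 107 108 125 137]
 [ -1   4  -2  -1  -1  -4  -1  -2  -1 110 111 110 111 117 116 115]
 [  2   3  -1  -3   0  -2   0 108 108 110 113 110 113 889 113 110]
 [ -3  -1  -4  -5   5 112 109 112 111 106 109 112 111 113 111 112]
 [ -2  -1   0 110 110 110 108 109 107 111 111 112 109 112 112 105]
 [ -1  -1 102 106 111 109 115  -1  -3 109 110 113 110 104  75  -1]
 [ -3  -2  95 106 109 107 110 113 111 111 111 106   1  -2  66  -2]]
```

```bash

python3 drive.py '[[[0,0.3,1.9,0,0],[0,0.62,3.8,0,0],[0,0.62,3.8,0,0],[0,0.62,3.8,0,0],[0,0.62,3.8,0,0],[0,0.62,3.8,0,0],[0,0.62,3.8,0,0],[0,0.62,3.8,0,0]]]'
python3 drive.py '[[[0,0.62,3.8,0,0],[0,0.62,3.8,0,0],[0,0.62,3.8,0,0],[0,0.3,1.9,0,0],[0,0,0,0,0.42],[0,0,0,0,0.42],[0,0,0,0,0.42],[0,0,0,0,0.42]]]'
python3 drive.py '[[[0,0,0,0,0],[0,0,0,0,0],[0,0,0,0,0]]]'
cat > look.py <<'E'
from hub import *
import pickle,sys
from scipy.spatial.transform import Rotation as Ro
def look(n=4,save=None):
    S=[];H=[]
    for i in range(n):
        w=grab("wrist"); s=robot.observe(); S.append(np.r_[s['tool_pos'],s['eef_rot'][2]]); H.append(hub(w)[0])
    S=np.array(S); print("tcp",S.mean(0).round(3),"sd",S.std(0).round(2),"hub seen",np.mean(H,0).round(2),np.std(H,0).round(2))
    if save: pickle.dump(w,open(save,"wb"))
    return S.mean(0),np.mean(H,0),w
E
python3 - <<'E'
from look import *
S,H,w=look(4,"p1.pkl"); print(robot.observe()['joint_positions'].round(2))
im=w[0]; cv2.imwrite("pics/p1.png",im[...,::-1])
E
```

```text
time: 8.7
tool_pos: [612.7, 126.3, 271.0]
eef_rot: [-3.139, -0.003, 2.856]
force: [0.6, -0.6, -2.7]
opening: 0.171
gripper_force: 78.4
time: 9.37
tool_pos: [629.5, 258.5, 270.4]
eef_rot: [-3.137, -0.002, 2.431]
force: [0.1, -0.5, -2.7]
opening: 0.169
gripper_force: 78.7
time: 9.62
tool_pos: [630.0, 258.6, 272.1]
eef_rot: [-3.14, -0.001, 2.438]
force: [-0.2, -0.0, -2.7]
opening: 0.175
gripper_force: 78.7
tcp [630.286 258.7   272.7     2.437] sd [0.09 0.04 0.24 0.  ] hub seen [630.9  259.54] [0.06 0.04]
[ 0.08  0.58 -0.84  1.43  0.43  1.32  0.08]
```

View pics/p1.png

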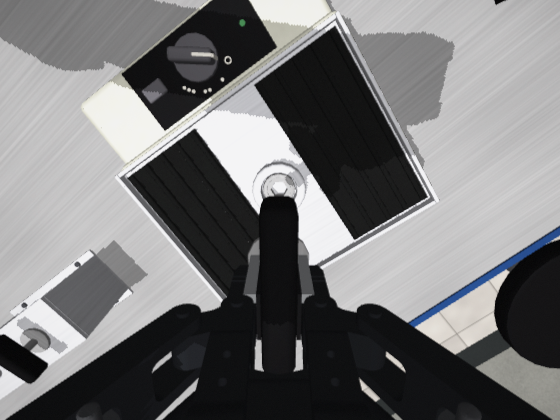

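The hex socket shows right ahead of the bar's end at (280,187), so the key stands in line with the hub along the bar. I shift a little and go down to just above the mouth.

```bash

python3 drive.py '[[[0,0.03,0.11,0,0],[0,0,0,1,0],[0,0,0,1.2,0],[0,0,0,1.2,0],[0,0,0,0.8,0],[0,0,0,0.3,0],[0,0,0,0,0],[0,0,0,0,0]]]'
python3 - <<'E'
from look import *
S=[];F=[]
for i in range(4):
    w=grab("wrist"); s=robot.observe(); S.append(np.r_[s['tool_pos'],s['eef_rot']]);F.append(s['force'])
print(np.mean(S,0).round(2),np.mean(F,0).round(2))
E
python3 drive.py '[[[0,0,0,0.2,0],[0,0,0,0.2,0],[0,0,0,0.2,0],[0,0,0,0.1,0],[0,0,0,0,0]]]'
```

```text
time: 10.48
tool_pos: [631.0, 260.0, 228.2]
eef_rot: [3.142, -0.0, 2.436]
force: [0.8, -0.3, -2.2]
opening: 0.175
gripper_force: 78.7
[631.2  260.25 228.97   3.14   0.     2.44] [ 0.21 -0.22 -2.19]
time: 11.1
tool_pos: [630.8, 259.7, 220.8]
eef_rot: [-3.141, -0.0, 2.436]
force: [1.3, -0.3, -1.9]
opening: 0.17
gripper_force: 78.7
```

```bash

python3 drive.py '[[[0,0,0,0.15,0],[0,0,0,0.15,0],[0,0,0,0,0]]]'
python3 drive.py '[[[0,0,0,0.15,0],[0,0,0,0.15,0],[0,0,0,0,0]]]'
```

```text
time: 11.35
tool_pos: [631.1, 260.0, 218.5]
eef_rot: [3.141, 0.0, 2.436]
force: [0.1, -0.1, -1.8]
opening: 0.173
gripper_force: 79.1
time: 11.6
tool_pos: [630.9, 259.5, 214.7]
eef_rot: [-3.141, 0.0, 2.436]
force: [0.3, -1.1, -2.8]
opening: 0.176
gripper_force: 78.8
```

The manual's scale: shifts go in cm and turns go in units of 0.25 rad. Converting my numbers, 1.5 mm is 0.15.

```bash

python3 drive.py '[[[0,0,0,0.15,0],[0,0,0,0.15,0],[0,0,0,0,0]]]'
python3 drive.py '[[[0,0,0,0.1,0],[0,0,0,0.1,0],[0,0,0,0,0]]]'
```

```text
time: 11.85
tool_pos: [631.1, 259.7, 212.7]
eef_rot: [-3.142, 0.001, 2.436]
force: [-0.6, -1.5, 1.7]
opening: 0.172
gripper_force: 79.2
time: 12.1
tool_pos: [631.3, 260.0, 212.5]
eef_rot: [3.141, 0.002, 2.436]
force: [-1.4, -3.1, 8.3]
opening: 0.174
gripper_force: 80.5
```

```bash

python3 drive.py '[[[0,0,0,0.1,0],[0,0,0,0.1,0],[0,0,0,0,0],[0,0,0,0,0]]]'
python3 - <<'E'
from look import *
S=[];F=[]
for i in range(4):
    w=grab("wrist"); s=robot.observe(); S.append(np.r_[s['tool_pos'],s['eef_rot']]);F.append(np.r_[s['force'],s['ft_torque']])
print(np.mean(S,0).round(3),np.mean(F,0).round(2))
pickle.dump((w,grab("scene")),open("in.pkl","wb"))
from scipy.spatial.transform import Rotation as Ro
im,d,ci=w; T=np.mean(S,0)[:3]; R=Ro.from_euler('xyz',[np.pi,0,2.436]).as_matrix()
P=pts(ci,d); Q=(P-T)@R
m=(d>0)&(im.max(2)<70)&(abs(Q[...,1])<7)&(Q[...,2]>-40)&(Q[...,2]<0)&(Q[...,0]>25)&(Q[...,0]<60)
q=Q[m]; print("end",q[:,0].max(),"ztop tool",np.percentile(q[:,2],[1,5,20]),"world top z",np.percentile(P[m][:,2],[80,95,99]))
im,d,ci=pickle.load(open("g_wrist.pkl","rb")); T=np.array([577.6,-161.2,274]); R=Ro.from_euler('xyz',[np.pi,0,2.856]).as_matrix()
P=pts(ci,d); Q=(P-T)@R
m=(d>0)&(im.max(2)<70)&(abs(Q[...,1])<7)&(Q[...,2]>-40)&(Q[...,2]<0)&(Q[...,0]>25)&(Q[...,0]<60)
q=Q[m]; print("held: end",q[:,0].max(),"ztop tool",np.percentile(q[:,2],[1,5,20]),"world top z",np.percentile(P[m][:,2],[80,95,99]))
E
```

```text
time: 12.43
tool_pos: [631.5, 260.3, 212.4]
eef_rot: [3.14, 0.003, 2.435]
force: [-3.3, -3.3, 14.8]
opening: 0.175
gripper_force: 81.7
[6.31505e+02 2.60284e+02 2.12409e+02 3.14000e+00 3.00000e-03 2.43500e+00] [-3.19 -3.8  15.06 -1.21  1.04  0.03]
end 41.67115112410134 ztop tool [-29.97250248 -29.56290156 -28.94445506] world top z [241.35319029 241.97163679 242.38123771]
held: end 41.87116485873176 ztop tool [-29.20960637 -28.72195668 -28.21827758] world top z [302.21827758 302.72195668 303.20960637]
```

Scaled: -1.2 mm is -0.12, 0.5 mm is 0.05, -0.05 rad is -0.2.

```bash

python3 drive.py '[[[0,0,-0.12,0,0],[0,0,0,0,0.2],[0,0,0,0.05,-0.2],[0,0,0,0.05,-0.2],[0,0,0,0,0.2],[0,0,0,0,0],[0,0,0,0,0]]]'
python3 - <<'E'
from look import *
S=[];F=[];B=[]
for i in range(4):
    w=grab("wrist"); s=robot.observe(); S.append(np.r_[s['tool_pos'],s['eef_rot']]);F.append(np.r_[s['force'],s['ft_torque']])
    im,d,ci=w;P=pts(ci,d); m=(d>0)&(im.max(2)<70)&(np.hypot(P[...,0]-631,P[...,1]-260)<45)&(P[...,2]>225)&(P[...,2]<246); B.append(np.percentile(P[m][:,2],[50,80,95]))
print(np.mean(S,0).round(3),np.mean(F,0).round(2),np.mean(B,0))
E
```

```text
time: 13.27
tool_pos: [631.2, 260.0, 212.4]
eef_rot: [3.137, 0.003, 2.435]
force: [-2.9, -2.3, 18.0]
opening: 0.173
gripper_force: 81.9
[6.31256e+02 2.60003e+02 2.12367e+02 3.13700e+00 3.00000e-03 2.43500e+00] [-3.110e+00 -3.340e+00  1.751e+01 -1.070e+00  9.200e-01  1.000e-02] [240.78059671 241.47180587 242.09921787]
```

The height stays firm under 17 N, so the key stands on the socket floor. I turn clockwise.

```bash

python3 drive.py '[[[0,0,0,0,0.4],[0,0,0,0,0.4],[0,0,0,0,0.4],[0,0,0,0,0.4],[0,0,0,0,0.4],[0,0,0,0,0]]]'
python3 -c "
from h import *
s=robot.observe();print(s['ft_torque'].round(2))"
python3 drive.py '[[[0,0,0,0,0.32],[0,0,0,0,0.32],[0,0,0,0,0]]]'
python3 -c "
from h import *
s=robot.observe();print(s['ft_torque'].round(2))"
```

```text
time: 13.97
tool_pos: [631.0, 259.5, 212.4]
eef_rot: [3.137, 0.002, 1.932]
force: [-3.6, -4.3, 17.1]
opening: 0.18
gripper_force: 81.9
[-1.33  1.19  0.06]
time: 14.22
tool_pos: [631.0, 259.4, 212.4]
eef_rot: [3.137, 0.001, 1.773]
force: [-3.7, -4.7, 17.7]
opening: 0.173
gripper_force: 82.0
[-1.32  1.24  0.14]
```

```bash
q(){ python3 -c "
from h import *
s=robot.observe();print('T',s['ft_torque'].round(2),s['eef_rot'][2].round(3))"; }
python3 drive.py '[[[0,0,0,0,0.32],[0,0,0,0,0.32],[0,0,0,0,0]]]' | tail -6 | grep force; q
python3 drive.py '[[[0,0,0,0,0.32],[0,0,0,0,0.32],[0,0,0,0,0]]]' | grep force; q
python3 drive.py '[[[0,0,0,0,0.32],[0,0,0,0,0]]]' | grep force; q
python3 drive.py '[[[0,0,0,0,0.32],[0,0,0,0,0]]]' | grep force; q
```

```text
force: [-3.5, -2.8, 18.1]
gripper_force: 82.0
T [-1.29  1.29  0.09] 1.613
force: [-4.4, -4.1, 18.2]
gripper_force: 82.0
T [-1.4   1.39  0.13] 1.453
force: [-5.5, -4.0, 18.3]
gripper_force: 82.0
T [-1.38  1.49  0.07] 1.373
force: [-4.0, -3.6, 18.7]
gripper_force: 81.9
T [-1.38  1.46  0.13] 1.293
```

```bash
q(){ python3 -c "
from h import *
s=robot.observe();print('T',s['ft_torque'].round(2),s['eef_rot'][2].round(3))"; }
python3 drive.py '[[[0,0,0,0,0.2],[0,0,0,0,0]]]' | grep force; q
python3 drive.py '[[[0,0,0,0,0.2],[0,0,0,0,0]]]' | grep force; q
python3 drive.py '[[[0,0,0,0,0.2],[0,0,0,0,0]]]' | grep force; q
python3 drive.py '[[[0,0,0,0,0.2],[0,0,0,0,0]]]' | grep force; q
```

```text
force: [-4.6, -3.7, 18.0]
gripper_force: 82.0
T [-1.4   1.46  0.1 ] 1.244
force: [-5.0, -4.2, 18.2]
gripper_force: 81.9
T [-1.43  1.49  0.13] 1.194
force: [-4.5, -4.8, 18.8]
gripper_force: 81.9
T [-1.38  1.53  0.12] 1.144
force: [-4.5, -4.6, 19.0]
gripper_force: 81.9
T [-1.38  1.58  0.13] 1.094
```

```bash
q(){ python3 -c "
from h import *
s=robot.observe();print('T',s['ft_torque'].round(2),s['eef_rot'][2].round(3))"; }
python3 drive.py '[[[0,0,0,0,0.2],[0,0,0,0,0]]]' | grep force; q
python3 drive.py '[[[0,0,0,0,0.2],[0,0,0,0,0]]]' | grep force; q
python3 drive.py '[[[0,0,0,0,0.2],[0,0,0,0,0]]]' | grep force; q
```

```text
force: [-4.0, -4.5, 18.6]
gripper_force: 81.9
T [-1.42  1.6   0.18] 1.045
force: [-4.4, -4.1, 18.0]
gripper_force: 81.9
T [-1.37  1.63  0.18] 0.995
force: [-4.3, -3.8, 18.2]
gripper_force: 81.9
T [-1.35  1.64  0.15] 0.945
```

```bash
python3 - <<'E'
from look import *
w=grab("wrist"); s=robot.observe(); pickle.dump(w,open("t1.pkl","wb")); im,d,ci=w;P=pts(ci,d)
R=Ro.from_euler('xyz',s['eef_rot']).as_matrix(); Q=(P-s['tool_pos'])@R
m=(d>0)&(im.max(2)<70)&(abs(Q[...,1])<20)&(Q[...,2]<-24)&(Q[...,2]>-34)&(Q[...,0]>14)&(Q[...,0]<60)
q=Q[m]
for a in range(16,42,4):
    r=q[abs(q[:,0]-a)<2]; print(a,r[:,1].min().round(1),r[:,1].max().round(1),np.median(r[:,2]).round(1))
print(q[:,0].max(),np.percentile(P[m][:,2],[50,80,95]),s['tool_pos'],s['eef_rot'],s['opening'])
E
```

```text
16 -5.8 9.9 -28.3
20 -5.7 9.9 -28.2
24 -5.6 9.8 -28.2
28 -5.9 9.7 -28.2
32 -5.9 9.7 -28.1
36 -5.8 9.6 -28.1
40 -5.7 10.0 -27.8
44.002049714738206 [240.42576703 241.09581326 241.62032165] [630.47935406 259.24330177 212.34439026] [ 3.13865422e+00 -1.60515130e-03  9.45800265e-01] 0.17560705941927202
```

```bash
q(){ python3 -c "
from h import *
s=robot.observe();print('T',s['ft_torque'].round(2),s['eef_rot'][2].round(3))"; }
python3 drive.py '[[[0,0,0,0,0.2],[0,0,0,0,0]]]' | grep force; q
python3 drive.py '[[[0,0,0,0,0.2],[0,0,0,0,0]]]' | grep force; q
python3 drive.py '[[[0,0,0,0,0.2],[0,0,0,0,0]]]' | grep force; q
```

```text
force: [-4.6, -4.3, 18.2]
gripper_force: 81.9
T [-1.35  1.68  0.05] 0.894
force: [-5.3, -4.4, 19.0]
gripper_force: 81.9
T [-1.37  1.65  0.04] 0.844
force: [-5.2, -4.3, 19.4]
gripper_force: 81.9
T [-1.37  1.68  0.05] 0.794
```

```bash
cat > q.py <<'E'
from h import *
T=[]
for i in range(6):
    robot.grab_frame("top"); s=robot.observe(); T.append(np.r_[s['ft_torque'],s['joint_torque'][6],s['eef_rot'][2],s['tool_pos']])
print('T',np.mean(T,0).round(3),np.std(T,0)[2].round(3))
E
python3 q.py
python3 drive.py '[[[0,0,0,0,0.2],[0,0,0,0,0]]]' | grep force; python3 q.py
python3 drive.py '[[[0,0,0,0,0.2],[0,0,0,0,0]]]' | grep force; python3 q.py
python3 drive.py '[[[0,0,0,0,0.2],[0,0,0,0,0]]]' | grep force; python3 q.py
```

```text
T [-1.39600e+00  1.69900e+00  3.70000e-02 -5.20000e-02  7.96000e-01
  6.30393e+02  2.59233e+02  2.12354e+02] 0.025
force: [-4.5, -3.3, 18.6]
gripper_force: 81.9
T [-1.36100e+00  1.73100e+00  3.50000e-02 -4.00000e-02  7.46000e-01
  6.30353e+02  2.59233e+02  2.12342e+02] 0.029
force: [-5.1, -3.9, 18.6]
gripper_force: 81.9
T [-1.39800e+00  1.76700e+00 -4.00000e-03 -2.40000e-02  6.96000e-01
  6.30319e+02  2.59238e+02  2.12336e+02] 0.034
force: [-5.7, -4.9, 19.0]
gripper_force: 81.9
T [-1.35400e+00  1.76700e+00 -1.00000e-03 -2.20000e-02  6.46000e-01
  6.30283e+02  2.59245e+02  2.12345e+02] 0.025
```

```bash

for i in 1; do
python3 drive.py '[[[0,0,0,0,0.24],[0,0,0,0,0]]]' | grep force; python3 q.py
python3 drive.py '[[[0,0,0,0,0.24],[0,0,0,0,0]]]' | grep force; python3 q.py
python3 drive.py '[[[0,0,0,0,0.24],[0,0,0,0,0]]]' | grep force; python3 q.py
python3 drive.py '[[[0,0,0,0,0.24],[0,0,0,0,0]]]' | grep force; python3 q.py
done; python3 -c "
from h import *
print(robot.observe()['joint_positions'].round(2))"
```

```text
force: [-5.9, -3.8, 19.2]
gripper_force: 81.9
T [-1.34600e+00  1.79900e+00  2.00000e-03 -2.50000e-02  5.86000e-01
  6.30258e+02  2.59280e+02  2.12342e+02] 0.03
force: [-5.8, -4.1, 18.9]
gripper_force: 81.9
T [-1.30300e+00  1.79100e+00  1.10000e-02 -3.00000e-02  5.26000e-01
  6.30250e+02  2.59347e+02  2.12335e+02] 0.032
force: [-5.9, -3.9, 18.7]
gripper_force: 81.8
T [-1.27800e+00  1.79600e+00  2.00000e-03 -2.90000e-02  4.66000e-01
  6.30248e+02  2.59426e+02  2.12338e+02] 0.046
force: [-5.8, -4.2, 18.6]
gripper_force: 81.8
T [-1.23000e+00  1.76700e+00  1.70000e-02 -2.60000e-02  4.06000e-01
  6.30273e+02  2.59513e+02  2.12346e+02] 0.021
[-0.21  0.52 -0.36  1.52  0.19  1.13 -1.77]
```

```bash

python3 drive.py '[[[0,0,0,-0.3,0],[0,0,0,-0.5,0],[0,0,0,-1,0],[0,0,0,-1.5,0],[0,0,0,-2,0],[0,0,0,-1.5,0],[0,0,0,0,0],[0,0,0,0,0]]]'
python3 - <<'E'
from look import *
S,H,w=look(4,"p2.pkl")
im,d,ci=w
# socket colour crop, compare with p1
out=[]
for n in ("p1.pkl","p2.pkl"):
    im,d,ci=pickle.load(open(n,"rb")); u,v=proj(ci,[631.5,259.5,110]); u,v=int(u),int(v); print(n,u-30,v-30)
    out.append(cv2.resize(im[v-30:v+30,u-30:u+30],(400,400),interpolation=cv2.INTER_CUBIC))
cv2.imwrite("pics/p12.png",np.hstack(out)[...,::-1])
E
```

```text
time: 21.0
tool_pos: [630.4, 259.7, 275.8]
eef_rot: [-3.141, -0.002, 0.406]
force: [0.4, 0.1, -2.1]
opening: 0.173
gripper_force: 78.7
tcp [6.29601e+02 2.58843e+02 2.73812e+02 4.06000e-01] sd [0.14 0.17 0.41 0.  ] hub seen [633.29 259.03] [0.09 0.07]
p1.pkl 249 158
p2.pkl 246 158
```

View pics/p12.png

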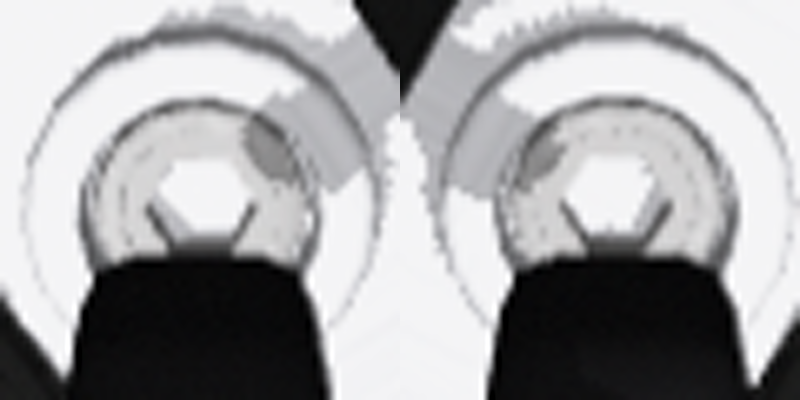

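Both crops show the hex with vertices left and right, at (148,205)/(258,205) and (563,203)/(670,207). The screw has therefore turned by about a multiple of 60° plus a few degrees. I need a clear view to settle it.

```bash

python3 drive.py '[[[0,-1.5,0,0,0],[0,-2.5,0,0,0],[0,-1.5,0,0,0],[0,0,0,0,0],[0,0,0,0,0]]]' | head -2
cat > hexm.py <<'E'
from look import *
def hexyaw(w):
    im,d,ci=w; C,_=hub(w); g=im.mean(2).astype(np.float32)
    # rectify: top-down map at z=110 plane, 0.1 mm/px
    n=240; gx,gy=np.meshgrid(C[0]+(np.arange(n)-n/2)*.1,C[1]+(np.arange(n)-n/2)*.1)
    uv=np.array([proj(ci,[x,y,110]) for x,y in zip(gx.ravel(),gy.ravel())]).astype(np.float32)
    G=cv2.remap(g,uv[:,0].reshape(n,n),uv[:,1].reshape(n,n),cv2.INTER_CUBIC)
    r=np.hypot(gx-C[0],gy-C[1]); head=np.median(G[(r>9.5)&(r<11.5)])
    m=(np.abs(G-head)>14)&(r<11); m=cv2.morphologyEx(m.astype(np.uint8),cv2.MORPH_CLOSE,np.ones((15,15))); m=cv2.morphologyEx(m,cv2.MORPH_OPEN,np.ones((25,25)))
    k,l,s,c=cv2.connectedComponentsWithStats(m); i=1+np.argmax(s[1:,4])
    h=cv2.convexHull(max(cv2.findContours((l==i).astype(np.uint8),0,1)[0],key=cv2.contourArea))[:,0].astype(float)
    c0=h.mean(0); M=cv2.moments(h.astype(np.float32)); c0=np.array([M['m10'],M['m01']])/M['m00']
    t=np.radians(np.arange(0,180)); W=np.array([np.ptp(h@[np.cos(a),np.sin(a)]) for a in t])*.1
    ph=np.angle((W*np.exp(-6j*t)).sum()); vd=np.degrees(-ph/6)%60
    return (vd+30)%60,W.min().round(1),W.max().round(1),head,np.array([C[0],C[1]])+(c0-n/2)*.1,G
E
python3 - <<'E'
from hexm import *
S,H,w=look(4,"p3.pkl")
for n in ("w2","w3","w4","p3"):
    r=hexyaw(pickle.load(open(n+".pkl","rb"))); print(n,"flat yaw",round(r[0],1),*r[1:5]); 
    cv2.imwrite(f"r_{n}.png",r[5])
cv2.imwrite("pics/rect.png",np.hstack([cv2.flip(cv2.imread(f"r_{n}.png"),0)[:, :] for n in ("w3","w4","p3")]))
E
```

```text
time: 21.62
tool_pos: [579.3, 237.1, 274.9]
tcp [5.80218e+02 2.37459e+02 2.74957e+02 4.06000e-01] sd [0.14 0.12 0.04 0.  ] hub seen [632.59 258.66] [0.07 0.04]
w2 flat yaw 22.4 16.3 18.3 187.6157 [632.18312372 258.23026505]
w3 flat yaw 21.1 16.0 17.8 214.24203 [631.82840836 258.37135397]
w4 flat yaw 19.6 16.3 19.1 139.72897 [632.80620776 258.25689757]
p3 flat yaw 21.6 15.9 17.7 212.31537 [631.75350554 258.46279016][ WARN:0@3.216] global loadsave.cpp:1063 imwrite_ Unsupported depth image for selected encoder is fallbacked to CV_8U.
```

View pics/rect.png

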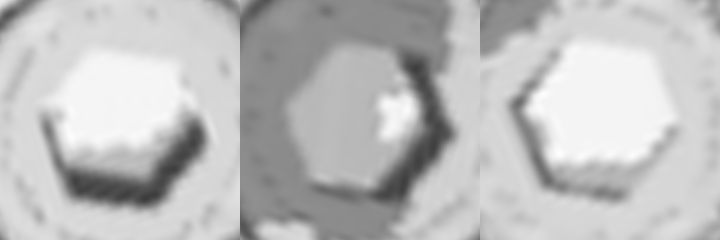

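Seen from above, the hex flats stand at about 21° (was about 20.5°). The screw turned by 0° or 60°, and the torque record (0.12 N m for about 1 rad, then a rise and a slip) suggests 60°. To be sure, I set the key in again with less press and turn until the torque shows the stop.

```bash

python3 drive.py '[[[0,2,0,0,0],[0,2.5,0,0,0],[0,1.07,-0.03,0,0],[0,0,0,0,-0.5],[0,0,0,0,-0.5],[0,0,0,0,-0.5],[0,0,0,0,-0.5],[0,0,0,0,-0.5]]]' | head -2
python3 drive.py '[[[0,0,0,0,-0.5],[0,0,0,0,-0.5],[0,0,0,0,-0.5],[0,0,0,1.5,0],[0,0,0,1.5,0],[0,0,0,1.2,0],[0,0,0,0,0],[0,0,0,0,0]]]'
python3 q.py
```

```text
time: 22.48
tool_pos: [631.3, 259.8, 274.7]
time: 23.15
tool_pos: [630.7, 259.4, 232.3]
eef_rot: [-3.14, 0.001, 1.406]
force: [0.1, -0.7, -1.4]
opening: 0.174
gripper_force: 78.5
T [ 2.00000e-03 -1.20000e-02  1.00000e-03  0.00000e+00  1.40600e+00
  6.31157e+02  2.59983e+02  2.34182e+02] 0.026
```

```bash

python3 drive.py '[[[0,0,0,0.5,0],[0,0,0,0.3,0],[0,0,0,0.2,0],[0,0,0,0,0]]]'|grep -E "pos|^force"
python3 drive.py '[[[0,0,0,0.2,0],[0,0,0,0.2,0],[0,0,0,0,0]]]'|grep -E "pos|^force"
python3 drive.py '[[[0,0,0,0.2,0],[0,0,0,0.2,0],[0,0,0,0,0]]]'|grep -E "pos|^force"
python3 drive.py '[[[0,0,0,0.2,0],[0,0,0,0.1,0],[0,0,0,0,0]]]'|grep -E "pos|^force"
python3 q.py
```

```text
tool_pos: [630.3, 259.2, 222.4]
force: [-0.5, 0.3, -2.0]
tool_pos: [630.6, 259.2, 218.9]
force: [0.1, -0.5, -2.3]
tool_pos: [630.6, 258.9, 215.7]
force: [-0.5, -1.6, -2.5]
tool_pos: [630.8, 259.1, 212.6]
force: [-1.0, -2.1, 2.0]
T [-8.34000e-01  4.48000e-01 -1.10000e-02 -1.10000e-02  1.40600e+00
  6.30785e+02  2.59233e+02  2.12608e+02] 0.016
```

```bash

python3 drive.py '[[[0,-0.07,-0.03,0.1,0],[0,0,0,0.1,0],[0,0,0,0,0]]]'|grep -E "pos|^force"; python3 q.py
for i in 1; do
python3 drive.py '[[[0,0,0,0,0.4],[0,0,0,0,0]]]'|grep -E "^force"; python3 q.py
python3 drive.py '[[[0,0,0,0,0.24],[0,0,0,0,0]]]'|grep -E "^force"; python3 q.py
python3 drive.py '[[[0,0,0,0,0.16],[0,0,0,0,0]]]'|grep -E "^force"; python3 q.py
python3 drive.py '[[[0,0,0,0,0.16],[0,0,0,0,0]]]'|grep -E "^force"; python3 q.py
python3 drive.py '[[[0,0,0,0,0.16],[0,0,0,0,0]]]'|grep -E "^force"; python3 q.py
done
```

```text
tool_pos: [630.8, 259.3, 212.5]
force: [-2.6, -3.0, 9.8]
T [-1.06800e+00  8.44000e-01  1.30000e-02 -1.30000e-02  1.40600e+00
  6.30826e+02  2.59272e+02  2.12490e+02] 0.021
force: [-2.4, -2.8, 10.3]
T [-1.11500e+00  9.54000e-01  2.20000e-02 -5.20000e-02  1.30600e+00
  6.30604e+02  2.59224e+02  2.12481e+02] 0.03
force: [-2.4, -3.6, 11.0]
T [-1.19500e+00  1.00900e+00  7.00000e-02 -6.00000e-02  1.24600e+00
  6.30550e+02  2.59134e+02  2.12489e+02] 0.027
force: [-2.7, -3.6, 10.8]
T [-1.19400e+00  1.02900e+00  7.10000e-02 -7.00000e-02  1.20600e+00
  6.30513e+02  2.59083e+02  2.12482e+02] 0.013
force: [-2.9, -3.2, 10.4]
T [-1.22100e+00  1.07700e+00  8.90000e-02 -9.30000e-02  1.16600e+00
  6.30491e+02  2.59049e+02  2.12483e+02] 0.042
force: [-3.6, -3.4, 10.8]
T [-1.22700e+00  1.07600e+00  9.30000e-02 -1.09000e-01  1.12600e+00
  6.30462e+02  2.59043e+02  2.12475e+02] 0.027
```

```bash
cat > o.py <<'E'
from h import *
s=robot.observe(); print('T',s['ft_torque'].round(3),s['joint_torque'][6].round(3),s['eef_rot'].round(4),s['tool_pos'].round(1))
E
python3 - <<'E'
from look import *
w=grab("wrist"); s=robot.observe(); im,d,ci=w;P=pts(ci,d)
R=Ro.from_euler('xyz',s['eef_rot']).as_matrix(); Q=(P-s['tool_pos'])@R
m=(d>0)&(im.max(2)<70)&(abs(Q[...,1])<20)&(Q[...,2]<-24)&(Q[...,2]>-34)&(Q[...,0]>14)&(Q[...,0]<60)
q=Q[m]
for a in range(16,42,6):
    r=q[abs(q[:,0]-a)<2]; print(a,r[:,1].min().round(1),r[:,1].max().round(1),np.median(r[:,2]).round(1))
print(q[:,0].max(),np.percentile(P[m][:,2],[50,80,95]))
E
python3 drive.py '[[[0,0,0,0,0.16],[0,0,0,0,0]]]'|grep -E "^force"; python3 o.py
python3 drive.py '[[[0,0,0,0,0.16],[0,0,0,0,0]]]'|grep -E "^force"; python3 o.py
python3 drive.py '[[[0,0,0,0,0.16],[0,0,0,0,0]]]'|grep -E "^force"; python3 o.py
python3 drive.py '[[[0,0,0,0,0.16],[0,0,0,0,0]]]'|grep -E "^force"; python3 o.py
```

```text
16 -5.8 10.0 -28.3
22 -5.6 9.9 -28.2
28 -5.9 9.8 -28.2
34 -5.8 9.6 -28.2
40 -5.7 9.9 -27.7
43.769695917193815 [240.58358473 241.26330514 241.80878507]
force: [-3.2, -3.3, 10.4]
T [-1.279  1.117  0.136] -0.323 [ 3.1402e+00 -5.0000e-04  1.0849e+00] [630.4 259.  212.5]
force: [-3.2, -3.7, 10.1]
T [-1.204  1.065  0.093] -0.32 [ 3.1402e+00 -5.0000e-04  1.0450e+00] [630.4 259.  212.5]
force: [-3.3, -2.9, 10.7]
T [-1.245  1.107  0.177] -0.331 [ 3.1402e+00 -5.0000e-04  1.0051e+00] [630.3 259.  212.5]
force: [-2.6, -4.4, 10.5]
T [-1.194  1.115  0.15 ] -0.324 [ 3.1403e+00 -5.0000e-04  9.6510e-01] [630.3 259.  212.5]
```

```bash

python3 drive.py '[[[0,0,0,0,0.16],[0,0,0,0,0]]]'|grep -E "^force"; python3 o.py
python3 drive.py '[[[0,0,0,0,0.16],[0,0,0,0,0]]]'|grep -E "^force"; python3 o.py
python3 drive.py '[[[0,0,0,0,0.16],[0,0,0,0,0]]]'|grep -E "^force"; python3 o.py
```

```text
force: [-3.8, -3.8, 10.4]
T [-1.202  1.143  0.129] -0.308 [ 3.1403e+00 -5.0000e-04  9.2500e-01] [630.3 259.  212.5]
force: [-3.2, -5.1, 10.5]
T [-1.26   1.174  0.117] -0.296 [ 3.1404e+00 -5.0000e-04  8.8500e-01] [630.3 259.  212.5]
force: [-2.8, -3.1, 11.1]
T [-1.199  1.199  0.128] -0.277 [ 3.1405e+00 -5.0000e-04  8.4490e-01] [630.2 259.  212.5]
```

```bash

python3 drive.py '[[[0,0,0,0,0.24],[0,0,0,0,0]]]'|grep -E "^force"; python3 o.py
python3 drive.py '[[[0,0,0,0,0.24],[0,0,0,0,0]]]'|grep -E "^force"; python3 o.py
python3 drive.py '[[[0,0,0,0,0.24],[0,0,0,0,0]]]'|grep -E "^force"; python3 o.py
python3 drive.py '[[[0,0,0,0,0.24],[0,0,0,0,0]]]'|grep -E "^force"; python3 o.py
python3 drive.py '[[[0,0,0,0,0],[0,0,0,0,0],[0,0,0,0,0]]]'|grep -E "^force"; python3 o.py
```

```text
force: [-3.2, -4.2, 11.2]
T [-1.177  1.293  0.   ] -0.315 [ 3.1407e+00 -5.0000e-04  7.8400e-01] [630.2 259.  212.5]
force: [-4.1, -3.5, 10.5]
T [-1.221  1.272 -0.006] -0.3 [ 3.1408e+00 -6.0000e-04  7.2400e-01] [630.2 259.1 212.5]
force: [-3.5, -3.5, 10.6]
T [-1.282  1.239  0.025] -0.298 [ 3.1409e+00 -6.0000e-04  6.6400e-01] [630.1 259.1 212.5]
force: [-4.1, -4.3, 10.8]
T [-1.173  1.334 -0.019] -0.306 [ 3.141e+00 -5.000e-04  6.041e-01] [630.1 259.1 212.5]
force: [-3.5, -4.3, 11.2]
T [-1.119  1.36  -0.019] 0.009 [ 3.1411e+00 -6.0000e-04  6.0580e-01] [630.1 259.1 212.5]
```

```bash

python3 drive.py '[[[0,0,0,-0.3,0],[0,0,0,-0.9,0],[0,0,0,-1.5,0],[0,0,0,-2,0],[0,0,0,-1.8,0],[0,-2,0,0,0],[0,-2.5,0,0,0],[0,-1,0,0,0]]]' | head -2
python3 drive.py '[[[0,0,0,0,0],[0,0,0,0,0]]]' | head -3
python3 - <<'E'
from hexm import *
S,H,w=look(3,"p4.pkl")
for n in ("p1","p2","p3","p4"):
    r=hexyaw(pickle.load(open(n+".pkl","rb"))); print(n,"flat yaw",round(r[0],1),*r[1:5]); 
    cv2.imwrite(f"r_{n}.png",r[5])
E
```

```text
time: 30.52
tool_pos: [583.4, 227.4, 275.6]
time: 30.68
tool_pos: [585.5, 228.2, 275.6]
eef_rot: [-3.141, -0.002, 0.606]
tcp [585.763 228.553 275.33    0.606] sd [0.03 0.03 0.14 0.  ] hub seen [632.5  258.77] [0.03 0.04]
p1 flat yaw 18.7 17.2 18.9 207.54135 [632.78007566 258.15331684]
p2 flat yaw 23.5 16.5 18.9 205.21144 [631.43877889 258.51582891]
p3 flat yaw 21.6 15.9 17.7 212.31537 [631.75350554 258.46279016]
p4 flat yaw 17.4 18.3 21.0 206.4942 [631.17220007 259.93421124][ WARN:0@2.360] global loadsave.cpp:1063 imwrite_ Unsupported depth image for selected encoder is fallbacked to CV_8U.
```

```bash
python3 - <<'E'
import cv2,numpy as np
for n in ("p3","p4"):
    G=cv2.flip(cv2.imread(f"r_{n}.png",0),0); g=cv2.resize(G[20:220,20:220],(50,25),interpolation=cv2.INTER_AREA)
    print(n); [print(''.join('#' if x<150 else '+' if x<195 else '.' if x<225 else ' ' for x in r)) for r in g]
E
```

```text
p3
#########++.......................................
#+++++++++........................................
+++................   ............................
+...............                    ..............
...........++++.                       ...........
..........+++..                         ..........
........++++.                           ..........
......+++++.                             .........
.....++#++.                              .........
...++##+.                                 ........
.++###+.                                   .......
.++##++                                     ......
..++##++...                                 ......
...++###++..                             ..+......
....++###++..                           .++++.....
.....++###+..                         .++++.......
......+###+.                         .+++.........
......++###+.         ....  ..    ...+++..........
.......++###++++++..++++++++++++++++++............
........++####++++++++++++++++++++++..............
.........++######+++++++++++++++++................
...........++++++++++++###
[... 755 characters left out ...]
                                .....
#######++++.                              ........
########++..                             .........
#########++..                          ..+++......
##########++.                       ..+++++.......
+#########++.                       ..++++........
+++++++####+. .................    ..+++..........
.......++##++++++++++++++++++++++.++++............
........++###+++++++++++++++++++++++..............
.........++##########++++++++++++++...............
.........++++++++##############++++...............
...................++++.++++++++++................
..................................................
..................................................
```

The hex stands at the same yaw as after the first pass, and the key met the same resistance at the same angle, so the screw is at its stop. Next I fit the empty hole from the earlier wrist picture.

```bash
python3 - <<'E'
from look import *
from scipy.optimize import least_squares
im,d,ci=pickle.load(open("g_wrist.pkl","rb")); P=pts(ci,d)
m=((d>0)&(P[...,2]<30)).astype(np.uint8); vv,uu=np.mgrid[:420,:560]
u,v=[int(a) for a in proj(ci,[579,-163,112])]
k,l,s,c=cv2.connectedComponentsWithStats(m); i=l[v-4,u]; print(s[i])
B=[]
for x in range(s[i,0],s[i,0]+s[i,2]):
    col=np.where(l[:,x]==i)[0]; B.append((x,col.min()-.5))
for y in range(s[i,1]+4,s[i,1]+s[i,3]-1):
    r=np.where(l[y]==i)[0]; B+=[(r.min()-.5,y),(r.max()+.5,y)]
W=np.array([onplane(ci,a,b,112)[:2] for a,b in B])
f=least_squares(lambda p:np.hypot(*(W-p).T)-11.5,[578,-163],loss="soft_l1"); print("hole",f.x,f.cost,len(W))
T=np.array([577.6,-161.2]); tx=np.array([np.cos(2.856),np.sin(2.856)]); ty=np.array([np.sin(2.856),-np.cos(2.856)])
print("hole in tool",(f.x-T)@tx,(f.x-T)@ty)
E
```

```text
[265 179  23  17 316]
hole [ 578.23163687 -164.4235541 ] 3.18843115059357 47
hole in tool -1.5142118102667113 -2.915034955895207
```

```bash
python3 - <<'E'
from look import *
for n,T,y in (("g_wrist",[577.6,-161.2,274],2.856),("p1",[630.29,258.7,272.7],2.437),("p2",[629.6,258.84,273.8],.406),("p3",[580.2,237.46,275],.406),("p4",[585.76,228.55,275.3],.606)):
    im,d,ci=pickle.load(open(n+".pkl","rb"));P=pts(ci,d); Q=(P-np.array(T))@Ro.from_euler('xyz',[np.pi,0,y]).as_matrix()
    o=(-np.array(ci["R"]).T@ci["t"]-T)@Ro.from_euler('xyz',[np.pi,0,y]).as_matrix()
    m=(d>0)&(im.max(2)<70)&(abs(Q[...,1])<20)&(Q[...,2]<-22)&(Q[...,2]>-36)&(Q[...,0]>26)&(Q[...,0]<60)
    q=Q[m]; r=q[abs(q[:,0]-34)<3]; print(n,"y",r[:,1].min().round(1),r[:,1].max().round(1),"xend",q[:,0].max().round(1),"z",np.median(q[:,2]).round(1),"cam in tool",o.round(1))
E
```

```text
g_wrist y -8.3 7.6 xend 41.9 z -27.5 cam in tool [  79.4   -0.4 -141.3]
p1 y -7.2 8.1 xend 41.4 z -28.4 cam in tool [  79.2    0.7 -142.3]
p2 y -6.3 9.7 xend 45.1 z -27.8 cam in tool [  82.8    1.6 -141.6]
p3 y -6.4 9.6 xend 45.4 z -28.2 cam in tool [  82.7    1.6 -142.1]
p4 y -6.1 9.8 xend 44.7 z -28.3 cam in tool [  82.     1.8 -142.3]
```

The manual's scale: shifts go in cm and turns go in units of 0.25 rad. Converting my numbers, -10 mm is -1, -5 mm is -0.5, -0.125 rad is -0.5.

```bash

python3 drive.py '[[[0,0,0,-1,-0.5],[0,0,0,-1,-0.5],[0,0,0,-0.5,-0.5],[0,0,0,0,-0.5],[0,0,0,0,-0.5],[0,0,0,0,-0.5],[0,0,0,0,-0.5],[0,0,0,0,-0.5]]]' >/dev/null
python3 drive.py '[[[0,0,0,0,-0.5],[0,0,0,0,-0.5],[0,0,0,0,-0.5],[0,0,0,0,-0.5],[0,0,0,0,-0.5],[0,0,0,0,-0.5],[0,0,0,0,-0.5],[0,0,0,0,-0.5]]]' >/dev/null
python3 drive.py '[[[0,0,0,0,-0.5],[0,0,0,0,-0.5],[0,-0.5,-1.9,0,0],[0,-1.03,-3.79,0,0],[0,-1.03,-3.79,0,0],[0,-1.03,-3.79,0,0],[0,-1.03,-3.79,0,0],[0,-1.03,-3.79,0,0]]]' |head -3
python3 drive.py '[[[0,-1.03,-3.79,0,0],[0,-1.03,-3.79,0,0],[0,-1.03,-3.79,0,0],[0,-1.03,-3.79,0,0],[0,-0.55,-1.89,0,0],[0,0,0,0,0],[0,0,0,0,0],[0,0,0,0,0]]]'
python3 - <<'E'
from look import *
S=[]
for i in range(3):
    w=grab("wrist"); s=robot.observe(); S.append(np.r_[s['tool_pos'],s['eef_rot'][2]])
S=np.mean(S,0); print(S.round(2)); T=S[:3]
R=Ro.from_euler('xyz',[np.pi,0,S[3]]).as_matrix()
im,d,ci=w;P=pts(ci,d);Q=(P-T)@R
m=(d>0)&(im.max(2)<70)&(abs(Q[...,1])<20)&(Q[...,2]<-22)&(Q[...,2]>-36)&(Q[...,0]>26)&(Q[...,0]<60)
q=Q[m]; r=q[abs(q[:,0]-34)<3]; k=np.array([q[:,0].max()-42,(r[:,1].min()+r[:,1].max())/2]); print("key in tool",k)
from scipy.optimize import least_squares
l=cv2.connectedComponentsWithStats(((d>0)&(P[...,2]<30)).astype(np.uint8))[1]
u,v=[int(a) for a in proj(ci,[578.2,-164.4,112])]
i=l[v-8,u] ; ys,xs=np.where(l==i); print(len(ys),u,v,xs.min(),xs.max(),ys.min(),ys.max())
B=[(x,ys[xs==x].min()-.5) for x in range(xs.min(),xs.max()+1)]
for y in range(ys.min()+4,ys.max()-1): B+=[(xs[ys==y].min()-.5,y),(xs[ys==y].max()+.5,y)]
W=np.array([onplane(ci,a,b,112)[:2] for a,b in B])
f=least_squares(lambda p:np.hypot(*(W-p).T)-11.5,[578,-163],loss="soft_l1"); print("hole",f.x,f.cost,len(W))
h=np.array([(f.x-T[:2])@R[:2,0],(f.x-T[:2])@R[:2,1]]); print("hole in tool",h,"move by",h-k)
E
```

```text
time: 32.83
tool_pos: [581.1, 10.0, 300.3]
eef_rot: [3.14, 0.001, 2.856]
time: 33.5
tool_pos: [577.8, -163.8, 300.3]
eef_rot: [3.14, 0.0, 2.857]
force: [1.1, 0.8, -2.3]
opening: 0.171
gripper_force: 78.9
[ 577.76 -163.04  300.49    2.86]
key in tool [-0.34132876 -0.1832623 ]
316 277 182 267 287 172 191
hole [ 578.14955027 -164.32965952] 5.309541660424972 49
hole in tool [-0.73397553 -1.12486219] move by [-0.39264677 -0.94159989]
```

```bash

python3 drive.py '[[[0,-0.04,-0.09,0,0],[0,0,0,2.5,0],[0,0,0,2.5,0],[0,0,0,1.5,0],[0,0,0,0.6,0],[0,0,0,0.6,0],[0,0,0,0,0],[0,0,0,0,0]]]' | grep -E "pos|^force"
python3 drive.py '[[[0,0,0,1,0],[0,0,0,1,0],[0,0,0,0,0]]]' | grep -E "pos|^force"
```

```text
tool_pos: [578.0, -165.9, 224.2]
force: [0.8, -0.4, -2.3]
tool_pos: [576.0, -166.3, 201.2]
force: [-1.1, -0.1, -3.0]
```

```bash

python3 drive.py '[[[0,0,0,1,0],[0,0,0,0,0]]]' | grep -E "pos|^force"
python3 drive.py '[[[0,0,0,1.5,0],[0,0,0,2,0],[0,0,0,2,0],[0,0,0,1,0],[0,0,0,0,0],[0,0,0,0,0]]]' | grep -E "pos|^force"
```

```text
tool_pos: [576.3, -166.1, 191.4]
force: [-1.4, -0.3, -2.9]
tool_pos: [577.6, -166.0, 128.4]
force: [0.5, -1.6, -2.1]
```

```bash

python3 drive.py '[[[0,0,0,0.1,0],[0,0,0,0.1,0],[0,0,0,0,0]]]' | grep -E "pos|^force"
python3 drive.py '[[[0.35,0,0,0,0],[0.35,0,0,0,0],[0.5,0,0,0,0],[0.6,0,0,0,0],[0.6,0,0,0,0],[0.6,0,0,0,0]]]'
python3 drive.py '[[[0.6,0,0,-1,0],[0.6,0,0,-3,0],[0.6,0,0,-4,0],[0.6,0,0,-4,0],[0.6,0,0,0,0],[0.6,0,0,0,0]]]'
python3 - <<'E'
from bars import *
import pickle
w=grab("wrist"); a=bar(*w); s=robot.observe(); print(s['tool_pos'],s['eef_rot'])
t=grab("top"); b=bar(*t)
E
```

```text
tool_pos: [577.8, -166.2, 127.1]
force: [-1.0, -0.7, -2.4]
time: 35.98
tool_pos: [577.5, -166.1, 126.5]
eef_rot: [-3.142, 0.0, 2.856]
force: [-0.9, -0.4, -0.4]
opening: 0.598
gripper_force: 0.0
time: 36.48
tool_pos: [579.0, -165.9, 250.0]
eef_rot: [-3.141, 0.007, 2.856]
force: [0.1, 0.3, -0.3]
opening: 0.596
gripper_force: 0.0
[ 362  144   37   76 1514] ztop 153.9 rect@154 [583.1 -82. ] [61.2 12.9] 3.4
[ 268  152   20  100 1915] ztop 154.1 rect@154 [ 576.6 -166.2] [15.4 81.7] 74.1
[ 577.61295334 -166.12513324  247.638718  ] [-3.14105503e+00  2.17349100e-03  2.85569481e+00]
```

The larger key hangs in its hole (top 154.1, axis about 2.4 mm from the centre), and the small key has not moved. On to the selector.

```bash

python3 drive.py '[[[0.5,0.9,1.6,0,0],[0.5,1.79,3.32,0,0],[0.5,1.79,3.32,0,0],[0.5,1.79,3.32,0,0],[0.5,1.79,3.32,0,0],[0.5,1.79,3.32,0,0],[0.5,1.79,3.32,0,0],[0.5,1.79,3.32,0,0]]]' | head -2
python3 drive.py '[[[0.5,1.79,3.32,0,0],[0.5,1.79,3.32,0,0],[0.5,1.79,3.32,0,0],[0.5,1.79,3.32,0,0],[0.5,0.9,1.64,0,0],[0.5,0,0,0,-0.496],[0.5,0,0,0,-0.496],[0.5,0,0,0,-0.496]]]' | head -3
python3 drive.py '[[[0.5,0,0,0,-0.496],[0.5,0,0,0,-0.496],[0.5,0,0,0,-0.496],[0.5,0,0,0,-0.496],[0.5,0,0,0,-0.496],[0.5,0,0,0,-0.496],[0.5,0,0,0,0],[0.5,0,0,0,0]]]'
cat > knob.py <<'E'
from look import *
S=[]
for i in range(3):
    w=grab("wrist"); s=robot.observe(); S.append(np.r_[s['tool_pos'],s['eef_rot']])
S=np.mean(S,0); T=S[:3]; print(S.round(3),s['joint_positions'].round(2)); R=Ro.from_euler('xyz',S[3:]).as_matrix()
im,d,ci=w;P=pts(ci,d);v,u=np.mgrid[:420,:560]
m=((np.hypot(P[...,0]-483,P[...,1]-277)<40)&(P[...,2]>84)&(P[...,2]<102)&(d>0)).astype(np.uint8)
k,l,s,c=cv2.connectedComponentsWithStats(m); i=1+np.argmax(s[1:,4])
q=np.array([onplane(ci,a,b,93.5)[:2] for a,b in zip(u[l==i],v[l==i])]).astype(np.float32)
r=cv2.minAreaRect(q); print(s[i],np.median(P[l==i][:,2]),r)
wh=(l==i)&(im.min(2)>170); print("white",wh.sum(),P[wh].mean(0) if wh.any() else 0)
e=np.array(r[0])-T[:2]; print("in tool",e@R[:2,0],e@R[:2,1])
E
python3 knob.py
```

```text
time: 37.25
tool_pos: [516.9, 111.1, 244.8]
time: 37.92
tool_pos: [482.1, 276.0, 244.7]
eef_rot: [-3.14, -0.003, -3.047]
time: 38.58
tool_pos: [482.8, 275.4, 244.9]
eef_rot: [3.14, -0.002, -2.314]
force: [-0.6, 0.8, 0.6]
opening: 0.502
gripper_force: 0.0
[ 4.82996e+02  2.75610e+02  2.45577e+02  1.04700e+00 -1.00000e-03
 -2.31400e+00] [ 0.26  0.51 -1.18  1.76  0.5   1.22  1.35]
[276 168  14  44 547] 92.67937468404634 ((480.3547058105469, 275.39581298828125), (43.32427215576172, 12.459880828857422), 47.23927307128906)
white 54 [489.31909829 284.6532045   93.30306113]
in tool 1.944390564204884 -0.9028955350713127
```

The bar's 43x12.5 rectangle fits the selector, its white line at the expected end. I go down over it and close lightly.

```bash

python3 drive.py '[[[0.5,0,0.1,2,0],[0.5,0,0,3.5,0],[0.5,0,0,3.5,0],[0.5,0,0,3.5,0],[0.5,0,0,2,0],[0.5,0,0,1.5,0],[0.5,0,0,1,0],[0.5,0,0,0,0]]]'
python3 drive.py '[[[0,0,0,0,0],[0,0,0,0,0],[0,0,0,0,0],[0,0,0,0,0],[0,0,0,0,0],[0,0,0,0,0]]]' 30
```

```text
time: 39.4
tool_pos: [481.9, 276.1, 74.9]
eef_rot: [3.141, -0.002, -2.312]
force: [-0.5, -0.9, -0.1]
opening: 0.505
gripper_force: 0.0
time: 39.9
tool_pos: [481.5, 279.2, 78.0]
eef_rot: [3.139, 0.003, -2.31]
force: [-3.8, 3.5, 1.1]
opening: 0.142
gripper_force: 32.7
```

```bash

python3 drive.py '[[[0,0,0.12,0,0],[0,0,0,0,0.4],[0,0,0,0,0.4],[0,0,0,0,0.4],[0,0,0,0,0.4],[0,0,0,0,0.4],[0,0,0,0,0.4],[0,0,0,0,0]]]'
python3 drive.py '[[[0,0,0,0,0.4],[0,0,0,0,0.4],[0,0,0,0,0.4],[0,0,0,0,0.4],[0,0,0,0,0.4],[0,0,0,0,0.4],[0,0,0,0,0.24],[0,0,0,0,0]]]'
```

```text
time: 40.57
tool_pos: [482.5, 277.4, 78.0]
eef_rot: [-3.14, 0.003, -2.914]
force: [-2.2, -1.3, 6.6]
opening: 0.141
gripper_force: 33.4
time: 41.23
tool_pos: [482.2, 275.1, 77.9]
eef_rot: [-3.137, 0.004, 2.711]
force: [-3.0, -6.3, 12.4]
opening: 0.141
gripper_force: 34.1
```

```bash

python3 drive.py '[[[0.3,0,0,0,0],[0.45,0,0,0,0],[0.5,0,0,0,0],[0.5,0,0,0,0],[0.5,0,0,0,0],[0.5,0,0,0,0]]]'|grep force
python3 drive.py '[[[0.5,0,0,-1,0],[0.5,0,0,-2.5,0],[0.5,0,0,-3.5,0],[0.5,0,0,-4,0],[0.5,0,0,-4,0],[0.5,0,0,-2,0],[0.5,0,0,0,0],[0.5,0,0,0,0]]]'
python3 knob.py
python3 - <<'E'
from bars import *
w=grab("top"); bar(*w)
im,d,ci=w; P=pts(ci,d)
import pickle
d0=pickle.load(open("d0.pkl","rb"))["top"]; 
for nm,(u,v) in dict(bottle=(444,178),tape=(415,253)).items(): print(nm,P[v,u].round(1),pts(d0[2],d0[1])[v,u].round(1))
E
```

```text
force: [0.1, -0.4, -0.1]
gripper_force: 0.0
time: 42.4
tool_pos: [482.0, 277.9, 248.0]
eef_rot: [3.139, 0.002, 2.712]
force: [0.0, -0.1, -0.3]
opening: 0.5
gripper_force: 0.0
[ 4.81116e+02  2.76851e+02  2.45579e+02 -3.14000e+00 -1.00000e-03
  2.71200e+00] [ 0.05  0.37 -0.83  1.77  0.3   1.13  0.27]
[271 167  14  45 554] 92.67863483013792 ((479.7625427246094, 276.32208251953125), (12.542494773864746, 44.27254104614258), 65.65151977539062)
white 69 [491.81242424 270.77389955  93.20676083]
in tool 1.010009884768556 -1.0451012288376509
[314 169  15  36 222] ztop 156.3 rect@154 [ 574.  -165.3] [13.3 81.6] 73.9
bottle [ 582.8 -432.6  167.3] [ 581.9 -431.1  171.5]
tape [ 426.2 -401.2   24.5] [ 426.1 -400.3   27.8]
```

```bash
python3 -c "
from cell import robot
print(robot.sign_off())"
```

```text
the job is handed in; nothing more can be done
None
```

The job is handed in: the larger key hangs in its original hole and the selector stands at two dots (turned 71.9° from off). The small key, bottle and tape roll show no real shift. The hub screw should be at its stop, but that is inferred from the torque and from the socket standing 60° on, and the key slipped past the stop during turning.

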